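Take a spring clip off a wheel hub with a separator fork and close the hub

TASK

The wire spring clip that keeps this wheel hub on its stub axle is due for replacement: take the forked wedge and slide its prongs under the clip until it has sprung open and ridden up out of its groove onto the plain end of the axle, then lay the wedge back down flat on the table. Next lift the clip off the axle and put it in the open tin. To keep grit out, set the dust cap on the hub, holding it until it is down on the rim rather than dropping it, and leave it fully home and level; the tin stays upright, and the other things on the table are not to be pushed about.

Things in the scene. Friction and masses are not known exactly. Their poses are not given: they have to be found in the camera images.
- hub: cast wheel hub upright on its stub axle, fixed to the table. Origin at the centre of the underside of its 130 mm square, 12 mm thick base plate, z up the axle. A 140 mm flange (42 to 53 mm up) carries five upright studs with tops 74 mm above the table; above it the round barrel, 84 mm across, ends in the flat hub face 100 mm above the table, its rim bevelled by 3 mm.
- hub_face (a point): point on the hub's flat top face (100 mm above the table) at the axle's centre. The axle end stands 40 mm above it; going up: brass spacer 19 mm across (0 to 8 mm), groove 13 mm across (8 to 15 mm) in which the clip sits, cone widening to 18 mm (15 to 19 mm), plain end 18 mm across (19 to 34 mm), tapered nose (34 to 40 mm).
- clip: spring clip of 6 mm round steel wire, 86 x 40 mm, lying round the axle in its groove: closed loop, two sprung legs hugging the axle, flared open tips. Origin at the centre of the hugging part at mid-wire, 3 mm above its underside (8 mm over the hub face at first, may sag a little). +x towards the open tips (end at 30 mm), -x to the loop (end at 55 mm), z up. It may turn on the axle.
- clip_loop (a point): middle of the clip's loop, 38 mm from the clip's origin on its -x side; here the loop is 32 mm wide outside (clip's y) and can be pinched from above. Straight up, the groove holds the clip with about 20 N; on the plain end it then stays by its own grip, perhaps tilted by up to 15 degrees, and comes off upwards with 5 to 8 N.
- fork: forked wedge: steel separator fork with rubber handle, 198 x 50 mm, 0.4 kg, lying flat. Origin on its flat underside, centre line, at the bottom of the slot; +x along the prongs to the tips (at 100 mm), z up. Slot 24 mm wide (31 at the tips), 100 mm deep; prongs 13 mm wide, their top rising from 3 mm at the tip to 20 mm at 55 mm behind the tip, then level.
- fork_handle (a point): middle of the wedge's straight handle, 52 mm behind the fork's origin, 12 mm above its underside; the handle is 24 mm wide and 24 mm high, from 28 to 98 mm behind the origin, its underside level with the prongs'. Slid in from the clip's open end until the axle is about 20 mm from the bottom of the slot, the wedge has lifted the clip onto the plain end; this takes up to 20 N.
- cap: aluminium dust cap standing open side down, 54 mm high, 0.16 kg. Origin at the centre of its lower edge, z up. A flange 101 mm across with a skirt (inside 90 mm across, 6 mm deep) that goes round the hub's rim; above it, 10 to 54 mm above the origin, a closed round cup 56 mm across to hold it by, hollow to take the axle end.
- cap_seat (a point): the centre of the underside of the cap's flange, 6 mm above the cap's lower edge: it lies on point hub_face when the cap is fully home.
- tin: open rectangular sheet-metal parts tin, loose, 140 mm (x) by 110 mm (y) outside, 34 mm high, walls and floor 3 mm. Origin at the centre of its underside, z up.
- dumbbell: bystander: cast iron dumbbell, 170 mm long, 56 mm thick, origin at the table under its middle
- mug: bystander: white mug, 80 mm wide, 85 mm high, origin at the centre of its foot
- jar: bystander: glass jar with a lid, 84 mm wide, 110 mm high, origin at the centre of its foot
- spanner: bystander: flat spanner, 160 mm long, lying along its x axis, origin at its underside
- hammer: bystander: hammer, 260 mm long, lying along its x axis, origin at its underside
- oil_bottle: bystander: plastic bottle, 64 mm wide, 170 mm high, origin at the centre of its foot
- carton: bystander: small closed cardboard box, 90 x 70 x 55 mm, origin at the centre of its underside
There are look-alikes about, which are no part of the job. What is shaped like the clip but purple, red or turquoise is not meant.

How it is judged:
By the outcome, as a careful person would: the job done as asked, in the order asked, and still so for the second after the job is handed in, with the robot touching nothing.
It also fails if it takes over 67 s, if anything falls off the work surface, if the arm or the gripper's body presses on something with over 40 N, if the wrist force passes 120 N, or if a joint passes its speed limit or range.

ROBOT

A 7-joint arm with a two-finger parallel gripper is mounted at the origin on the work surface. World frame = base frame: x ahead of the robot, y to its left, z up, the work surface at z = 0. Lengths are in m, angles in rad, forces in N, time in s.
With the tool pointing down it reaches from about 0.425 to 0.875 m from the base axis. Payload 4.7 kg.
Tool frame: the origin (TCP) lies between the finger pads; the fingertips stand 14 mm ahead of it and the grasp point (between the pads) lies 5 mm behind it; z points along the fingers, y is the line along which they close (so a half turn about z gives the same grasp; the last joint's range is limited). The gripper opens to 87 mm and grips with 3 to 60 N. Pads are 19 mm wide; open, the fingers measure 117 mm over their backs; the gripper's body (75 mm by 190 mm) begins 51 mm behind the grasp point.
Start: joints at [-1.137, 0.321, -0.07, 1.45, 0.023, 1.371, -0.057], TCP at [0.265, 0.594, 0.212] pointing down, gripper open.
Joint ranges: [-2.86, 2.86], [-0.3, 2.09], [-1.38, 1.24], [0.06, 2.45], [-1.56, 4.7], [0.09, 2.05], [-2.69, 2.69]. Speed limits (rad/s): [2.57, 2.57, 3.14, 3.14, 3.14, 3.14, 3.14].

INTERFACE

Orientations are given as a rotation vector (axis times angle).
In Python, from bench import ctrl gives the robot as it stands.
- The arm moves only by the tool step_arm, never from a script. Its argument "commands" is a list of rows, each an object with "travel": the shift along the tool's x, y, z in m, a list of three; "turn": the turn, a rotation vector about the tool's x, y, z in degrees, a list of three. A call has 1 to 5 rows; each row is the pose to reach, as a shift and turn from the pose commanded when the call began, along the tool's axes at that moment; what a row does not reach only later rows make up. A row lasts 1/10 s, in which the tool goes at most 50 mm and 8.59 degrees, less where a joint would pass 70% of its speed; a pose out of reach is approached as far as the arm can. A call with a gripper value outside its range is refused whole. "gripper" is the opening, from 0 (shut) to 1 (fully open), set as the call begins (left out, the last holds). The fingers move at their own pace and stop on an object; "force" is the grip in N (left out, the last holds). Time passes only in rows, so rows that repeat a pose let the fingers close. It gives the time, the measured TCP pose, the force, the opening and the grip force at its end, in the units of the state.
- ctrl.get_state(): the state, without advancing time (a new reading comes with each control period).
- ctrl.get_image(name): name is "scene" or "top"; returns the picture (420x560x3 uint8, red, green, blue); there is no depth.
- ctrl.camera_model(name): a dict with "fx", "fy", "cx", "cy" (pixels), "R" (3x3) and "t" (3): a world point X has camera coordinates R X + t. Camera axes: x right, y down, z forward; pixel columns grow to the right and rows downward; lengths in m; the calibration is good to about 2 mm. A picture is of the moment at which its call begins. camera_model takes no time and is no camera call.
- ctrl.close_job(): hands the job in; it is judged then, once.
The state is a dict: "time": time; "joint_positions": joint angles; "qd": joint speeds; "joint_torque": joint torques, N m; "position": TCP position; "tool_rot": TCP orientation; "ft_force": force on the tool from outside, world axes, zero at the start; "torque": the same for the moment, N m; "grip_width": opening from 0.0 (shut) to 1.0 (fully open); "grip_force": force on a finger pad.
Only numpy, scipy, OpenCV 4.12 (cv2) and the standard library are available. Lean on these libraries where they do the work, as an engineer would, in place of code of your own. Each camera call takes 0.05 s, during which the arm holds its last target. There are 200 camera calls.

## Working session

There is one attempt and no reset: what is moved stays moved. The work goes in short steps, Python scripts to look and compute and a tool call to move; the robot and the scene stay as the last step left them, time stands still between calls to the robot, and variables do not carry over. Pictures are saved under pics/ and viewed, at most 10 in all, crops included, and the job is handed in when it is done.

Besides the shell and the picture viewer there is one more tool, called after ">>>" by a JSON object that holds its "method" and its "body". step_arm: Moves the arm, as the interface text tells. Its arguments: {"type":"object","properties":{"commands":{"type":"array"},"gripper":{"type":"number"},"force":{"type":"number"}},"required":["commands"]}

```bash
mkdir -p pics
python3 - <<'E'
from bench import ctrl
import cv2,numpy as np
np.set_printoptions(precision=4,suppress=True)
for n in("scene","top"):
    im=ctrl.get_image(n); cv2.imwrite(f"pics/{n}0.png",im[:,:,::-1])
    m=ctrl.camera_model(n); print(n,m); 
print(ctrl.get_state())
E
```

```text
scene {'fx': 420.66224250819505, 'fy': 420.66224250819505, 'cx': 279.6482735038904, 'cy': 207.05914270463106, 'R': array([[ 0.1639,  0.9864, -0.0079],
       [ 0.679 , -0.1186, -0.7245],
       [-0.7156,  0.1133, -0.6892]]), 't': array([-0.1143, -0.2887,  1.4061])}
top {'fx': 517.4269054059762, 'fy': 517.4269054059762, 'cx': 283.7738066681143, 'cy': 213.0364284054561, 'R': array([[ 0.0243, -0.9995, -0.0177],
       [-0.9983, -0.0233, -0.054 ],
       [ 0.0535,  0.019 , -0.9984]]), 't': array([0.0256, 0.5244, 1.4731])}
{'time': 0.1, 'joint_positions': array([-1.1369,  0.3218, -0.0701,  1.4515,  0.0226,  1.3708, -0.0569]), 'qd': array([ 0.0012, -0.0018, -0.    , -0.0045,  0.0006, -0.0016, -0.0013]), 'joint_torque': array([ -0.0005, -49.2574,  -0.4061, -31.34  ,  -0.0642,   0.0394,
         0.0001]), 'position': array([0.2648, 0.5931, 0.2106]), 'tool_rot': array([-0.6545, -3.0724,  0.0026]), 'ft_force': array([-0.1333, -0.3356,  0.332 ]), 'torque': array([ 0.0007, -0.0267,  0.0099]), 'grip_force': 0.0, 'grip_width': 0.998255368576953}
```

View pics/scene0.png

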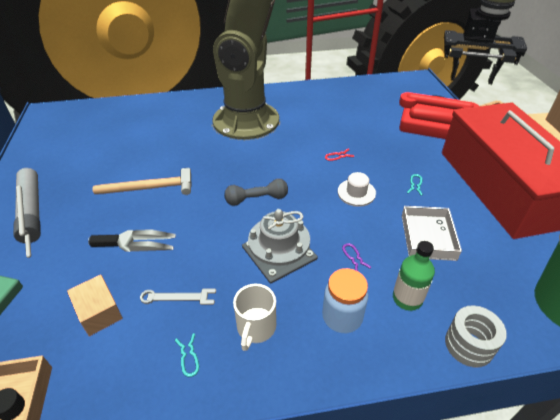

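View pics/top0.png

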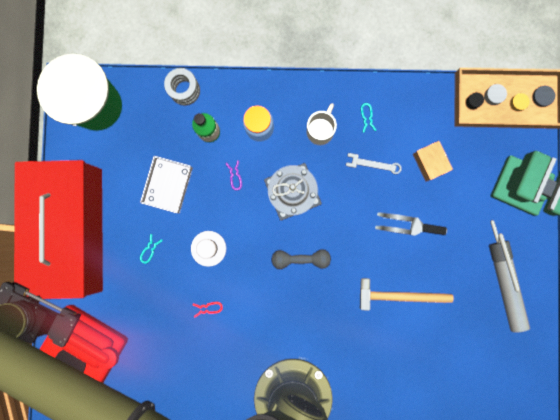

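Run:
```python
import cv2,numpy as np
t=cv2.imread("pics/top0.png"); s=cv2.imread("pics/scene0.png")
def c(im,u,v,w,h,k): return cv2.resize(im[v:v+h,u:u+w],(w*k,h*k),interpolation=cv2.INTER_CUBIC)
a=c(t,260,158,66,60,6)  #396x360
b=c(s,240,190,66,60,6)
r2=np.hstack([c(t,370,205,80,40,5),c(t,180,225,60,40,5)]) #400x200, 300x200
r1=np.hstack([a,b]); r2=cv2.copyMakeBorder(r2,0,0,0,r1.shape[1]-r2.shape[1],cv2.BORDER_CONSTANT)
cv2.imwrite("pics/crop1.png",np.vstack([r1,r2]))
```

```text
(no output)
```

View pics/crop1.png

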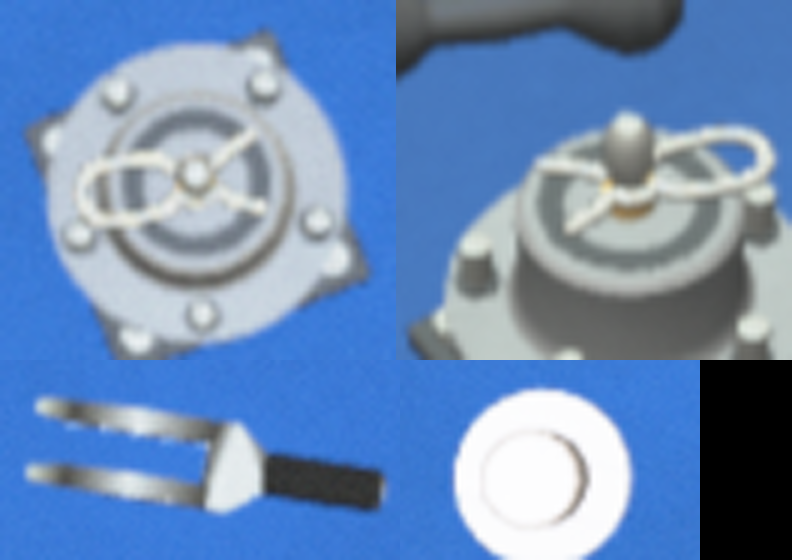

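```bash
cat > h.py <<'E'
from bench import ctrl
import cv2,numpy as np
from scipy.spatial.transform import Rotation as Ro
np.set_printoptions(precision=4,suppress=True)
def w(uv,z,n="top"):
    m=ctrl.camera_model(n); d=m["R"].T@np.array([(uv[0]-m["cx"])/m["fx"],(uv[1]-m["cy"])/m["fy"],1]); o=-m["R"].T@m["t"]
    return o+d*(z-o[2])/d[2]
def px(X,n="top"):
    m=ctrl.camera_model(n); c=m["R"]@np.array(X)+m["t"]; return np.array([m["fx"]*c[0]/c[2]+m["cx"],m["fy"]*c[1]/c[2]+m["cy"]])
def crop(items,fn):
    ims={}; out=[]
    for n,u,v,ww,hh,k in items:
        if n not in ims: ims[n]=ctrl.get_image(n)[:,:,::-1]
        out.append(cv2.resize(ims[n][v:v+hh,u:u+ww],(ww*k,hh*k),interpolation=cv2.INTER_CUBIC))
    H=max(o.shape[0] for o in out); cv2.imwrite(fn,np.hstack([cv2.copyMakeBorder(o,0,H-o.shape[0],0,4,cv2.BORDER_CONSTANT) for o in out]))
def delta(pos,yaw):
    """tool-frame travel & z-turn(deg) to reach world pos with tool down, tool y at world angle yaw (deg)"""
    s=ctrl.get_state(); R=Ro.from_rotvec(s["tool_rot"]).as_matrix()
    y=np.array([np.cos(np.radians(yaw)),np.sin(np.radians(yaw)),0]); z=np.array([0,0,-1.]); T=np.stack([np.cross(y,z),y,z],1)
    rv=Ro.from_matrix(R.T@T).as_rotvec(degrees=True)
    print("travel",R.T@(np.array(pos)-s["position"]),"turn",rv)
def st():
    s=ctrl.get_state(); R=Ro.from_rotvec(s["tool_rot"]).as_matrix()
    print("t",s["time"],"p",s["position"],"x",R[:,0],"y",R[:,1],"z",R[:,2],"f",s["ft_force"],"gw",s["grip_width"],"gf",s["grip_force"],"q",s["joint_positions"])
E
python3 - <<'E'
from h import *
st()
print("axle",w((292.5,187.2),.14),"base",w((292.5,190.9),.012))
print("scene axle",w((240+(628-396)/6,190+118/6),.139,"scene"))
lo=w((273,190.5),.111);print("loop end",lo)
print("tips",w((302,180),.111),w((304.2,193),.111))
print("fork tips",w((378,214.2),.005),w((376,227.4),.005),"handle",w((423,227.8),.024),w((446.2,231.2),.024))
print("cap",w((208.6,248.2),.008),w((207,248.6),.054))
print("tin",[w(p,.034) for p in((155,157),(190,163),(178,213),(142,204))])
E
```

```text
t 0.1 p [0.2648 0.5931 0.2106] x [-0.9132  0.4075 -0.0001] y [ 0.4075  0.9132 -0.0017] z [-0.0006 -0.0016 -1.    ] f [-0.1333 -0.3356  0.332 ] gw 0.998255368576953 gf 0.0 q [-1.1369  0.3218 -0.0701  1.4515  0.0226  1.3708 -0.0569]
axle [0.5857 0.0144 0.14  ] base [0.5883 0.0145 0.012 ]
scene axle [0.5848 0.0177 0.139 ]
loop end [0.5786 0.0668 0.111 ]
tips [ 0.6088 -0.0107  0.111 ] [ 0.5738 -0.0174  0.111 ]
fork tips [ 0.5272 -0.2335  0.005 ] [ 0.489  -0.2283  0.005 ] handle [ 0.4904 -0.3582  0.024 ] [ 0.4824 -0.4238  0.024 ]
cap [0.4174 0.2525 0.008 ] [0.417  0.2495 0.054 ]
tin [array([0.6748, 0.4107, 0.034 ]), array([0.6597, 0.3095, 0.034 ]), array([0.5157, 0.3389, 0.034 ]), array([0.539 , 0.4429, 0.034 ])]
```

```bash
cat >> h.py <<'E'
def plan(wps,cur=None):
    """wps: (x,y,z,yaw of tool y deg). prints per-leg tool travel (mm) and z turn"""
    s=ctrl.get_state(); R=Ro.from_rotvec(s["tool_rot"]).as_matrix(); p=s["position"]
    if cur is not None:
        p,R=np.array(cur[:3]),mk(cur[3])
    for q in wps:
        T=mk(q[3]); d=R.T@(np.array(q[:3])-p); r=Ro.from_matrix(R.T@T).as_rotvec(degrees=True)
        print(np.round(d,4),"turn",np.round(r,2)); p,R=np.array(q[:3]),T
def mk(yaw):
    y=np.array([np.cos(np.radians(yaw)),np.sin(np.radians(yaw)),0]); z=np.array([0,0,-1.]); return np.stack([np.cross(y,z),y,z],1)
E
python3 - <<'E'
from h import *
plan([(.385,.375,.21,40),(.5,.16,.21,15),(.52,-.06,.21,-7.6),(.4885,-.28,.2,-7.6),(.4885,-.381,.1,-7.6)])
E
```

```text
[-0.1987 -0.1502  0.0009] turn [-0.09  0.03 25.95]
[-0.2386 -0.0501  0.    ] turn [ 0.  0. 25.]
[-0.2177 -0.0376  0.    ] turn [ 0.   0.  22.6]
[-0.2222 -0.0021  0.01  ] turn [0. 0. 0.]
[-0.1001  0.0134  0.1   ] turn [0. 0. 0.]
```

>>> {"method": "step_arm", "body": {"commands": [{"travel":[-0.04,-0.03,0],"turn":[0,0,5]},{"travel":[-0.08,-0.06,0],"turn":[0,0,10]},{"travel":[-0.12,-0.09,0],"turn":[0,0,16]},{"travel":[-0.16,-0.12,0],"turn":[0,0,21]},{"travel":[-0.199,-0.15,0],"turn":[0,0,26]}], "gripper": 0.6}}

```text
time: 0.6
position: [0.3862, 0.3733, 0.2112]
tool_rot: [-1.334, -2.844, 0.001]
ft_force: [1.9, 0.1, -0.2]
grip_width: 0.648
grip_force: 0.0
```

>>> {"method": "step_arm", "body": {"commands": [{"travel":[-0.048,-0.01,0],"turn":[0,0,5]},{"travel":[-0.096,-0.02,0],"turn":[0,0,10]},{"travel":[-0.143,-0.03,0],"turn":[0,0,15]},{"travel":[-0.19,-0.04,0],"turn":[0,0,20]},{"travel":[-0.239,-0.05,0],"turn":[0,0,25]}]}}

```text
time: 1.1
position: [0.5009, 0.1585, 0.2114]
tool_rot: [-1.917, -2.488, -0.0]
ft_force: [0.9, 0.7, -0.3]
grip_width: 0.599
grip_force: 0.0
```

>>> {"method": "step_arm", "body": {"commands": [{"travel":[-0.044,-0.008,0],"turn":[0,0,4.5]},{"travel":[-0.088,-0.015,0],"turn":[0,0,9]},{"travel":[-0.13,-0.022,0],"turn":[0,0,13.5]},{"travel":[-0.174,-0.03,0],"turn":[0,0,18]},{"travel":[-0.218,-0.038,0],"turn":[0,0,22.6]}]}}

```text
time: 1.6
position: [0.5198, -0.0619, 0.2113]
tool_rot: [-2.367, -2.065, -0.0]
ft_force: [1.1, 0.2, -0.3]
grip_width: 0.597
grip_force: 0.0
```

>>> {"method": "step_arm", "body": {"commands": [{"travel":[-0.044,0,0.002],"turn":[0,0,0]},{"travel":[-0.088,0,0.004],"turn":[0,0,0]},{"travel":[-0.132,0,0.006],"turn":[0,0,0]},{"travel":[-0.176,0,0.008],"turn":[0,0,0]},{"travel":[-0.222,-0.002,0.01],"turn":[0,0,0]}]}}

```text
time: 2.1
position: [0.4883, -0.2811, 0.2013]
tool_rot: [-2.363, -2.069, -0.001]
ft_force: [0.5, 0.0, 0.1]
grip_width: 0.6
grip_force: 0.0
```

>>> {"method": "step_arm", "body": {"commands": [{"travel":[-0.03,0.004,0.03],"turn":[0,0,0]},{"travel":[-0.06,0.008,0.06],"turn":[0,0,0]},{"travel":[-0.09,0.013,0.09],"turn":[0,0,0]},{"travel":[-0.1,0.0134,0.1],"turn":[0,0,0]},{"travel":[-0.1,0.0134,0.1],"turn":[0,0,0]}]}}

```text
time: 2.6
position: [0.4865, -0.3816, 0.0996]
tool_rot: [-2.365, -2.062, 0.004]
ft_force: [1.1, 0.2, -0.3]
grip_width: 0.597
grip_force: 0.0
```

Run:
```python
from h import *
st(); crop([("top",360,190,100,70,4),("scene",80,200,110,80,3)],"pics/c2.png")
plan([(.4885,-.381,.0165,-7.6)])
```

```text
t 2.6 p [ 0.4865 -0.3816  0.0996] x [0.1362 0.9907 0.0004] y [ 0.9907 -0.1362 -0.0044] z [-0.0043  0.001  -1.    ] f [ 1.077   0.1958 -0.33  ] gw 0.5969993972076267 gf 0.0 q [ 0.0228  0.406   0.7495  1.6888 -0.2945  1.168   0.7131]
[-0.0012 -0.0007  0.0858] turn [ 0.04 -0.05 -0.02]
```

View pics/c2.png

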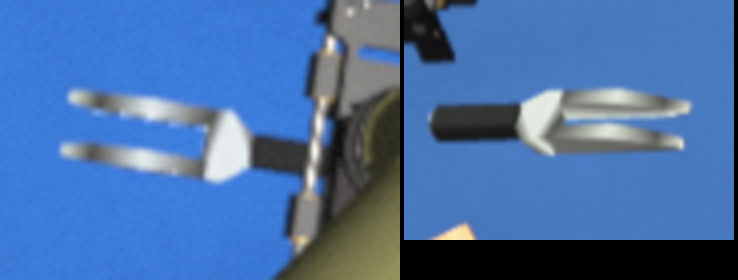

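Run:
```python
from h import *
p=ctrl.get_state()["position"]
for dz in(-.014,0,.03): print(px(p+[0,0,dz]),px(p+[0,0,dz],"scene"))
h=np.array([.4885,-.381,.012]); print(px(h),px(h,"scene"))
for n,uv,z in(("scene",(80+(430-404)/3,200+122/3),.012),("scene",(80+(520-404)/3,200+122/3),.012),("scene",(80+(688-404)/3,200+107/3),.002),("scene",(80+(683-404)/3,200+144/3),.002),("top",(360+250/4,190+151/4),.024)): print(n,w(uv,z,n))
```

```text
[436.9922 227.8012] [ 98.6466 217.9445]
[438.4406 227.6684] [ 96.7439 213.5286]
[441.6447 227.3744] [ 92.5324 203.7545]
[429.9398 228.7726] [107.9702 240.3153]
scene [ 0.4818 -0.4265  0.012 ]
scene [ 0.494  -0.3556  0.012 ]
scene [ 0.4909 -0.2257  0.002 ]
scene [ 0.5306 -0.229   0.002 ]
top [ 0.4905 -0.3568  0.024 ]
```

>>> {"method": "step_arm", "body": {"commands": [{"travel":[0,0,0.03],"turn":[0,0,0]},{"travel":[0,0,0.055],"turn":[0,0,0]},{"travel":[0,0,0.073],"turn":[0,0,0]},{"travel":[0,0,0.083],"turn":[0,0,0]},{"travel":[0,0,0.083],"turn":[0,0,0]}]}}

```text
time: 3.2
position: [0.4894, -0.3792, 0.0187]
tool_rot: [-2.362, -2.07, -0.002]
ft_force: [-0.6, 0.2, 0.1]
grip_width: 0.6
grip_force: 0.0
```

>>> {"method": "step_arm", "body": {"commands": [{"travel":[0,0,0],"turn":[0,0,0]},{"travel":[0,0,0],"turn":[0,0,0]},{"travel":[0,0,0],"turn":[0,0,0]},{"travel":[0,0,0],"turn":[0,0,0]},{"travel":[0,0,0],"turn":[0,0,0]}], "gripper": 0, "force": 55}}

```text
time: 3.7
position: [0.4887, -0.3811, 0.0189]
tool_rot: [2.365, 2.068, 0.0]
ft_force: [0.4, -0.0, 0.9]
grip_width: 0.231
grip_force: 0.0
```

Run:
```python
from h import *
st()
```

```text
t 3.7 p [ 0.4887 -0.3811  0.0189] x [ 0.1333  0.9911 -0.0001] y [ 0.9911 -0.1333  0.0005] z [ 0.0005 -0.0001 -1.    ] f [ 0.4284 -0.0234  0.9124] gw 0.231244286726516 gf 0.0 q [ 0.0611  0.498   0.7037  1.7524 -0.3697  1.0272  0.7658]
```

>>> {"method": "step_arm", "body": {"commands": [{"travel":[0,0,0],"turn":[0,0,0]},{"travel":[0,0,0],"turn":[0,0,0]}]}}

```text
time: 3.9
position: [0.4886, -0.3809, 0.0185]
tool_rot: [-2.365, -2.068, -0.0]
ft_force: [-1.6, -0.2, -0.5]
grip_width: 0.059
grip_force: 0.0
```

Run:
```python
from h import *
st(); crop([("top",360,190,100,70,4),("scene",70,200,120,80,3)],"pics/c3.png")
```

```text
t 3.9 p [ 0.4886 -0.3809  0.0185] x [0.1332 0.9911 0.0001] y [ 0.9911 -0.1332 -0.    ] z [-0.      0.0001 -1.    ] f [-1.5695 -0.2471 -0.4894] gw 0.058518621420238275 gf 0.0 q [ 0.0612  0.4984  0.7035  1.7527 -0.3698  1.0271  0.7658]
```

View pics/c3.png

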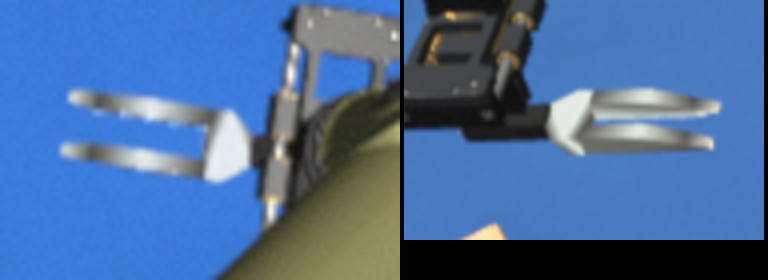

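>>> {"method": "step_arm", "body": {"commands": [{"travel":[0,0,0],"turn":[0,0,0]},{"travel":[0,0,0],"turn":[0,0,0]}]}}

```text
time: 4.2
position: [0.4886, -0.3809, 0.0185]
tool_rot: [-2.365, -2.068, -0.0]
ft_force: [-0.0, -0.6, 0.4]
grip_width: 0.007
grip_force: 0.0
```

Run:
```python
from h import *
st(); s=ctrl.get_image("scene")[215:257,75:131,::-1]; t=ctrl.get_image("top")[205:250,410:466,::-1]
f=lambda i: np.clip(255*(cv2.resize(i,None,fx=7,fy=7,interpolation=cv2.INTER_CUBIC)/255.)**.5,0,255).astype(np.uint8)
a,b=f(s),f(t); a=cv2.copyMakeBorder(a,0,b.shape[0]-a.shape[0],0,4,0); cv2.imwrite("pics/c4.png",np.hstack([a,b]))
```

```text
t 4.2 p [ 0.4886 -0.3809  0.0185] x [0.1332 0.9911 0.0001] y [ 0.9911 -0.1332 -0.0001] z [-0.0001  0.0001 -1.    ] f [-0.0012 -0.552   0.4416] gw 0.006849698891541274 gf 0.0 q [ 0.0611  0.4984  0.7035  1.7527 -0.3698  1.0271  0.7658]
```

View pics/c4.png

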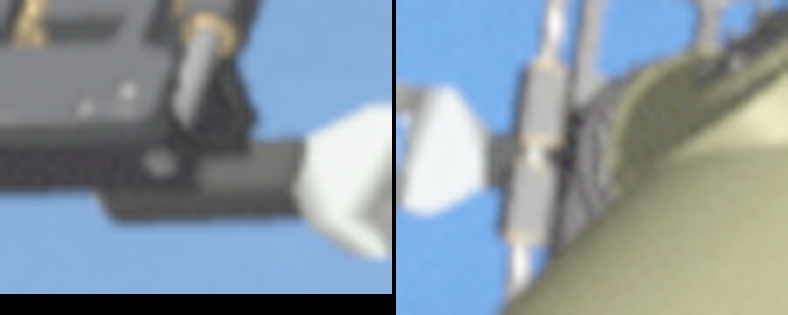

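>>> {"method": "step_arm", "body": {"commands": [{"travel":[0,0,-0.02],"turn":[0,0,0]},{"travel":[0,0,-0.05],"turn":[0,0,0]},{"travel":[0,0,-0.08],"turn":[0,0,0]},{"travel":[0,0,-0.08],"turn":[0,0,0]},{"travel":[0,0,-0.08],"turn":[0,0,0]}]}}

```text
time: 4.8
position: [0.489, -0.381, 0.0991]
tool_rot: [2.364, 2.068, 0.001]
ft_force: [0.2, 0.3, 0.3]
grip_width: 0.001
grip_force: 0.0
```

Run:
```python
from h import *
st(); p=ctrl.get_state()["position"]
for dz in(-.014,0,.03): print(px(p+[0,0,dz]),px(p+[0,0,dz],"scene"))
s=ctrl.get_image("scene")[180:260,50:136,::-1]; t=ctrl.get_image("top")[200:255,410:466,::-1]
f=lambda i,k: np.clip(255*(cv2.resize(i,None,fx=k,fy=k,interpolation=cv2.INTER_CUBIC)/255.)**.5,0,255).astype(np.uint8)
a,b=f(s,5),f(t,6); h=max(a.shape[0],b.shape[0]); cv2.imwrite("pics/c5.png",np.hstack([cv2.copyMakeBorder(x,0,h-x.shape[0],0,4,0) for x in(a,b)]))
```

```text
t 4.8 p [ 0.489  -0.381   0.0991] x [ 0.133   0.9911 -0.0001] y [ 0.9911 -0.133   0.0015] z [ 0.0014 -0.0003 -1.    ] f [0.2163 0.2844 0.3284] gw 0.0005388696956477313 gf 0.0 q [ 0.0205  0.4059  0.7499  1.6902 -0.2985  1.1621  0.7162]
[437.0542 227.9558] [ 98.6145 218.899 ]
[438.5    227.8248] [ 96.716  214.5036]
[441.6979 227.535 ] [ 92.5144 204.7758]
```

View pics/c5.png

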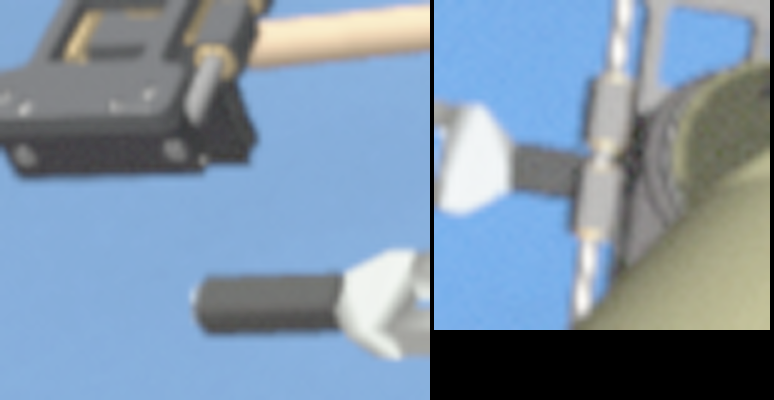

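Run:
```python
from h import *
s=ctrl.get_state(); p=s["position"]; R=Ro.from_rotvec(s["tool_rot"]).as_matrix()
for l in([.0375,.095,-.056],[-.0375,.095,-.056],[.0375,.0,-.056],[.0095,.015,.014],[-.0095,.015,.014],[.0095,.015,-.056],[0.0375,.036,-.056]):
    print(l,(px(p+R@l,"scene")-[50,180])*5,(px(p+R@l)-[410,200])*6+[434,0])
```

```text
[0.0375, 0.095, -0.056] [221.145  238.3971] [583.354  -64.4189]
[-0.0375, 0.095, -0.056] [ 31.7913 243.8046] [755.8216 -37.5708]
[0.0375, 0.0, -0.056] [284.3927  78.8803] [552.1221 152.1401]
[0.0095, 0.015, 0.014] [258.3899 218.469 ] [577.2827 134.0557]
[-0.0095, 0.015, 0.014] [215.8443 219.6778] [618.9137 140.6034]
[0.0095, 0.015, -0.056] [209.0043 104.2612] [621.5872 127.9808]
[0.0375, 0.036, -0.056] [261.5839 136.4063] [563.9845  69.8875]
```

Run:
```python
from h import *
im=cv2.imread("pics/scene0.png"); u0,v0,k=420,0,5
c=cv2.resize(im[v0:v0+110,u0:u0+120],None,fx=k,fy=k,interpolation=cv2.INTER_CUBIC)
c=np.clip(255*(c/255.)**.5,0,255).astype(np.uint8)
p=np.array([.2648,.5931,.2106]); R=Ro.from_rotvec([-.6545,-3.0724,.0026]).as_matrix()
for sy in(1,-1):
  for l,col in(([0,.0435*sy,.014],(0,0,255)),([0,.0435*sy,-.0],(0,255,0)),([.0375,.095*sy,-.056],(255,0,255)),([-.0375,.095*sy,-.056],(255,0,255))):
    q=(px(p+R@l,"scene")-[u0,v0])*k; cv2.circle(c,tuple(int(x) for x in q),4,col,-1)
cv2.imwrite("pics/c6.png",c)
```

```text
(no output)
```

View pics/c6.png

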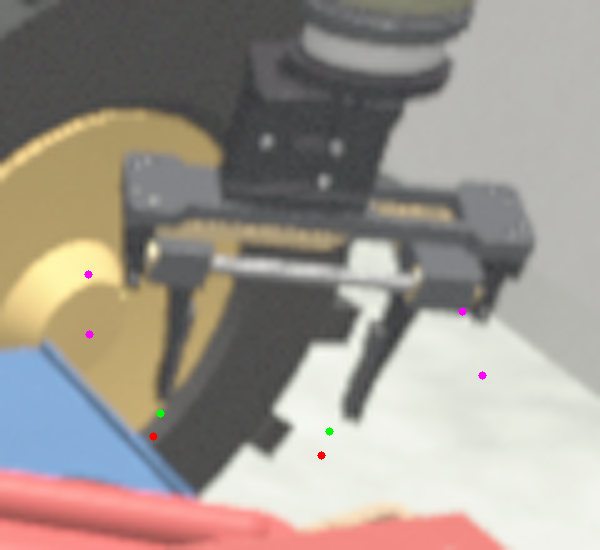

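>>> {"method": "step_arm", "body": {"commands": [{"travel":[0.02,0,-0.04],"turn":[0,0,8]},{"travel":[0.065,-0.01,-0.06],"turn":[0,0,16]},{"travel":[0.112,-0.02,-0.07],"turn":[0,0,24]},{"travel":[0.16,-0.032,-0.075],"turn":[0,0,32]},{"travel":[0.205,-0.043,-0.08],"turn":[0,0,40]}]}}

```text
time: 5.4
position: [0.4763, -0.2002, 0.1744]
tool_rot: [-2.886, -1.238, 0.003]
ft_force: [-0.2, 0.2, -0.2]
grip_width: 0.005
grip_force: 0.0
```

>>> {"method": "step_arm", "body": {"commands": [{"travel":[0.005,-0.005,0],"turn":[0,0,8]},{"travel":[0.01,-0.01,0],"turn":[0,0,16]},{"travel":[0.014,-0.014,0],"turn":[0,0,24]},{"travel":[0.014,-0.014,0],"turn":[0,0,32]},{"travel":[0.014,-0.014,0],"turn":[0,0,40]}]}}

```text
time: 5.9
position: [0.4758, -0.1818, 0.1741]
tool_rot: [-3.136, -0.175, 0.004]
ft_force: [-0.3, -0.1, -0.3]
grip_width: 0.006
grip_force: 0.0
```

>>> {"method": "step_arm", "body": {"commands": [{"travel":[0,0,0],"turn":[0,0,5]},{"travel":[0,0,0],"turn":[0,0,10]},{"travel":[0,0,0],"turn":[0,0,10]}]}}

```text
time: 6.2
position: [0.4758, -0.1821, 0.1742]
tool_rot: [-3.14, 0.091, 0.004]
ft_force: [0.5, 0.8, 0.9]
grip_width: 0.005
grip_force: 0.0
```

Run:
```python
from h import *
st(); s=ctrl.get_state(); p=s["position"]; R=Ro.from_rotvec(s["tool_rot"]).as_matrix()
out=[]
for n in("scene","top"):
    im=ctrl.get_image(n)[:,:,::-1]; cv2.imwrite(f"pics/raw_{n}_1.png",im)
    q=px(p,n); u0,v0=int(q[0])-40,int(q[1])-40
    c=np.clip(255*(cv2.resize(im[v0:v0+75,u0:u0+80],None,fx=5,fy=5,interpolation=cv2.INTER_CUBIC)/255.)**.5,0,255).astype(np.uint8)
    print(n,u0,v0)
    for l,col in(([0,0,.014],(0,0,255)),([0,0,0],(0,255,0)),([.0375,0,-.056],(255,0,255)),([-.0375,0,-.056],(255,0,255))):
        cv2.circle(c,tuple(int(x) for x in (px(p+R@l,n)-[u0,v0])*5),3,col,-1)
    out.append(c)
cv2.imwrite("pics/c7.png",np.hstack(out))
```

```text
t 6.2 p [ 0.4758 -0.1821  0.1742] x [ 0.9983 -0.058  -0.0025] y [-0.058  -0.9983 -0.0002] z [-0.0025  0.0004 -1.    ] f [0.4583 0.8428 0.8841] gw 0.004627085475489142 gf 0.0 q [-0.4989  0.0392  0.84    1.8687 -0.0303  1.2493 -1.2785]
scene 140 135
top 328 190
```

View pics/c7.png

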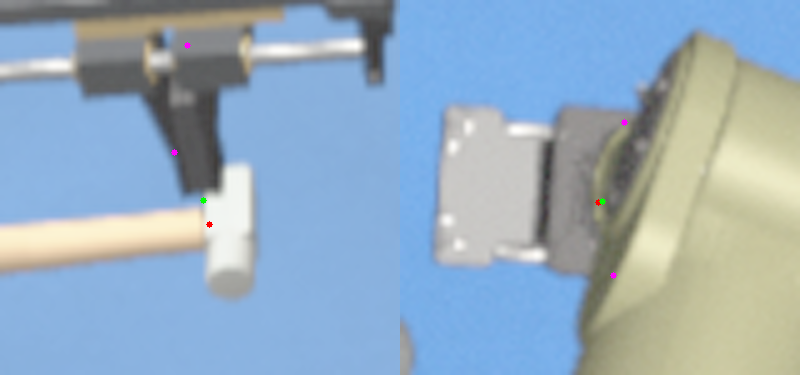

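>>> {"method": "step_arm", "body": {"commands": [{"travel":[0,0,0.045],"turn":[0,0,0]},{"travel":[0,0,0.09],"turn":[0,0,0]},{"travel":[0,0,0.13],"turn":[0,0,0]},{"travel":[0,0,0.152],"turn":[0,0,0]},{"travel":[0,0,0.156],"turn":[0,0,0]}]}}

```text
time: 6.8
position: [0.4736, -0.1818, 0.0163]
tool_rot: [-3.14, 0.089, 0.011]
ft_force: [-1.2, 0.3, 0.3]
grip_width: 0.001
grip_force: 0.0
```

>>> {"method": "step_arm", "body": {"commands": [{"travel":[0,0,0.003],"turn":[0,0,0]},{"travel":[0,0,0.003],"turn":[0,0,0]},{"travel":[0,0,0.006],"turn":[0,0,0]},{"travel":[0,0,0.006],"turn":[0,0,0]}]}}

```text
time: 7.2
position: [0.4773, -0.1824, 0.0142]
tool_rot: [-3.14, 0.091, -0.002]
ft_force: [0.2, 0.2, -0.7]
grip_width: 0.005
grip_force: 0.0
```

>>> {"method": "step_arm", "body": {"commands": [{"travel":[0,0,0.003],"turn":[0,0,0]},{"travel":[0,0,0.003],"turn":[0,0,0]}]}}

```text
time: 7.4
position: [0.4766, -0.1822, 0.0104]
tool_rot: [-3.14, 0.091, 0.0]
ft_force: [0.5, 0.9, -0.3]
grip_width: 0.007
grip_force: 0.0
```

Run:
```python
from h import *
st()
```

```text
t 7.4 p [ 0.4766 -0.1822  0.0104] x [ 0.9983 -0.0578 -0.    ] y [-0.0578 -0.9983 -0.0006] z [-0.      0.0006 -1.    ] f [ 0.4961  0.944  -0.2546] gw 0.006920162423674295 gf 0.0 q [-0.404   0.2924  0.8063  2.03   -0.2645  0.9235 -1.086 ]
```

>>> {"method": "step_arm", "body": {"commands": [{"travel":[0,0,0.003],"turn":[0,0,0]},{"travel":[0,0,0.003],"turn":[0,0,0]},{"travel":[0,0,0.006],"turn":[0,0,0]},{"travel":[0,0,0.006],"turn":[0,0,0]}]}}

```text
time: 7.8
position: [0.4762, -0.1823, 0.004]
tool_rot: [-3.14, 0.091, 0.001]
ft_force: [0.5, 0.2, 0.6]
grip_width: 0.006
grip_force: 0.0
```

>>> {"method": "step_arm", "body": {"commands": [{"travel":[0,0,0.003],"turn":[0,0,0]},{"travel":[0,0,0.003],"turn":[0,0,0]},{"travel":[0,0,0.006],"turn":[0,0,0]},{"travel":[0,0,0.006],"turn":[0,0,0]}]}}

```text
time: 8.2
position: [0.4762, -0.1823, -0.002]
tool_rot: [-3.14, 0.091, 0.001]
ft_force: [-0.4, -0.3, 0.5]
grip_width: 0.006
grip_force: 0.0
```

>>> {"method": "step_arm", "body": {"commands": [{"travel":[0,0,0.002],"turn":[0,0,0]},{"travel":[0,0,0.002],"turn":[0,0,0]},{"travel":[0,0,0.004],"turn":[0,0,0]},{"travel":[0,0,0.004],"turn":[0,0,0]}]}}

```text
time: 8.6
position: [0.4764, -0.1823, -0.0058]
tool_rot: [-3.14, 0.091, 0.001]
ft_force: [-1.4, 0.2, 0.3]
grip_width: 0.006
grip_force: 0.0
```

>>> {"method": "step_arm", "body": {"commands": [{"travel":[0,0,0.002],"turn":[0,0,0]},{"travel":[0,0,0.002],"turn":[0,0,0]}]}}

```text
time: 8.8
position: [0.4764, -0.1823, -0.0078]
tool_rot: [-3.14, 0.091, 0.001]
ft_force: [0.3, -0.1, -0.1]
grip_width: 0.006
grip_force: 0.0
```

>>> {"method": "step_arm", "body": {"commands": [{"travel":[0,0,0.002],"turn":[0,0,0]},{"travel":[0,0,0.002],"turn":[0,0,0]}]}}

```text
time: 9.0
position: [0.4764, -0.1824, -0.0098]
tool_rot: [-3.14, 0.091, 0.001]
ft_force: [-0.1, -0.4, -0.3]
grip_width: 0.007
grip_force: 0.0
```

Run:
```python
from h import *
st()
s=ctrl.get_state(); p=s["position"]
for n in("scene","top"):
    im=ctrl.get_image(n)[:,:,::-1]; cv2.imwrite(f"pics/raw_{n}_2.png",im)
    print(n,px(p*[1,1,0],n))
    r=cv2.imread(f"pics/{n}0.png"); d=(np.abs(im.astype(int)-r).max(2)>60)
    q=px(p*[1,1,0],n); u,v=int(q[0]),int(q[1])
    for vv in range(v-14,v+12): print(vv,''.join('#' if x else '.' for x in d[vv,u-25:u+35]))
```

```text
t 9.0 p [ 0.4764 -0.1824 -0.0098] x [ 0.9983 -0.0581 -0.0005] y [-0.0581 -0.9983 -0.0003] z [-0.0005  0.0004 -1.    ] f [-0.1272 -0.4038 -0.2848] gw 0.006714201483604978 gf 0.0 q [-0.3828  0.3296  0.7876  2.0417 -0.3008  0.8863 -1.0579]
scene [192.5984 229.7556]
215 ####################################...................####.
216 ##...##############################.....................##..
217 .....##############################.........................
218 ......########################..............................
219 .......####......############...............................
220 .................############...............................
221 ..................############..............................
222 ...................###########..............................
223 ...................###########..............................
224 ....................##########..............................
225 ....................##########..............................
226 .....................#########..............................
227 .....................#########.......................
[... 1866 characters left out ...]
##################################################
233 ############################################################
234 ############################################################
235 ############################################################
236 ############################################################
237 ############################################################
238 ############################################################
239 ############################################################
240 ############################################################
241 ############################################################
242 .####.........##############################################
```

>>> {"method": "step_arm", "body": {"commands": [{"travel":[0,0,0.0015],"turn":[0,0,0]},{"travel":[0,0,0.0015],"turn":[0,0,0]}]}}

```text
time: 9.3
position: [0.4768, -0.1825, -0.0105]
tool_rot: [-3.139, 0.091, -0.0]
ft_force: [-2.0, 0.7, 5.7]
grip_width: 0.007
grip_force: 2.9
```

>>> {"method": "step_arm", "body": {"commands": [{"travel":[0,0,0.0015],"turn":[0,0,0]},{"travel":[0,0,0.0015],"turn":[0,0,0]}]}}

```text
time: 9.5
position: [0.4768, -0.1825, -0.0106]
tool_rot: [-3.138, 0.092, 0.001]
ft_force: [-6.4, 1.7, 21.1]
grip_width: 0.007
grip_force: 10.3
```

>>> {"method": "step_arm", "body": {"commands": [{"travel":[0,0,0.0015],"turn":[0,0,0]},{"travel":[0,0,0.0015],"turn":[0,0,0]}]}}

```text
time: 9.7
position: [0.4768, -0.1824, -0.0107]
tool_rot: [-3.136, 0.092, 0.001]
ft_force: [-12.3, 4.2, 35.7]
grip_width: 0.006
grip_force: 17.7
```

Run:
```python
from h import *
plan([(.4764,-.1824,.0857,-93.3+30),(.48,-.3,.0857,-27),(.4885,-.381,.0657,-7.6)],(.4764,-.1824,-.0143,-93.3))
```

```text
[ 0.   0.  -0.1] turn [  0.   0. -30.]
[-0.0496  0.1067  0.    ] turn [  0.    0.  -36.3]
[-0.0683  0.0443  0.02  ] turn [  0.    0.  -19.4]
```

>>> {"method": "step_arm", "body": {"commands": [{"travel":[0,0,-0.01],"turn":[0,0,0]},{"travel":[0,0,-0.05],"turn":[0,0,-6]},{"travel":[0,0,-0.09],"turn":[0,0,-14]},{"travel":[0,0,-0.1],"turn":[0,0,-22]},{"travel":[0,0,-0.1],"turn":[0,0,-30]}], "gripper": 0.6}}

```text
time: 10.2
position: [0.4785, -0.1829, 0.0884]
tool_rot: [3.054, 0.733, 0.008]
ft_force: [0.6, -0.1, 0.0]
grip_width: 0.373
grip_force: 0.0
```

>>> {"method": "step_arm", "body": {"commands": [{"travel":[-0.01,0.02,0],"turn":[0,0,-7]},{"travel":[-0.02,0.04,0],"turn":[0,0,-14]},{"travel":[-0.03,0.065,0],"turn":[0,0,-22]},{"travel":[-0.04,0.09,0],"turn":[0,0,-30]},{"travel":[-0.05,0.107,0],"turn":[0,0,-36.3]}]}}

```text
time: 10.7
position: [0.48, -0.3023, 0.0858]
tool_rot: [2.675, 1.646, -0.001]
ft_force: [0.0, 0.8, -0.2]
grip_width: 0.6
grip_force: 0.0
```

>>> {"method": "step_arm", "body": {"commands": [{"travel":[-0.024,0.015,0],"turn":[0,0,-6.5]},{"travel":[-0.048,0.03,0.01],"turn":[0,0,-13]},{"travel":[-0.068,0.044,0.02],"turn":[0,0,-19.4]},{"travel":[-0.068,0.044,0.02],"turn":[0,0,-19.4]},{"travel":[-0.068,0.044,0.02],"turn":[0,0,-19.4]}]}}

```text
time: 11.2
position: [0.4876, -0.3813, 0.0653]
tool_rot: [-2.366, -2.065, 0.001]
ft_force: [0.4, 1.0, 0.5]
grip_width: 0.601
grip_force: 0.0
```

Run:
```python
from h import *
st(); plan([(.4885,-.381,-.008,-7.6)])
```

```text
t 11.2 p [ 0.4876 -0.3813  0.0653] x [0.1353 0.9908 0.0006] y [ 0.9908 -0.1353 -0.0013] z [-0.0012  0.0008 -1.    ] f [0.4275 1.0292 0.4946] gw 0.6009146495675495 gf 0.0 q [ 0.0818  0.4271  0.6727  1.7181 -0.2935  1.1009  0.7099]
[0.0003 0.0009 0.0733] turn [-0.08 -0.04 -0.17]
```

>>> {"method": "step_arm", "body": {"commands": [{"travel":[0,0.001,0.03],"turn":[0,0,0]},{"travel":[0,0.001,0.055],"turn":[0,0,0]},{"travel":[0,0.001,0.068],"turn":[0,0,0]},{"travel":[0,0.001,0.073],"turn":[0,0,0]},{"travel":[0,0.001,0.073],"turn":[0,0,0]}]}}

```text
time: 11.7
position: [0.4894, -0.3806, -0.0071]
tool_rot: [-2.363, -2.069, -0.0]
ft_force: [0.8, -0.1, 0.5]
grip_width: 0.601
grip_force: 0.0
```

>>> {"method": "step_arm", "body": {"commands": [{"travel":[0,0,0],"turn":[0,0,0]},{"travel":[0,0,0],"turn":[0,0,0]},{"travel":[0,0,0],"turn":[0,0,0]},{"travel":[0,0,0],"turn":[0,0,0]},{"travel":[0,0,0],"turn":[0,0,0]}], "gripper": 0, "force": 58}}

```text
time: 12.2
position: [0.4897, -0.3814, -0.0067]
tool_rot: [2.364, 2.068, 0.001]
ft_force: [0.0, -0.2, 1.8]
grip_width: 0.268
grip_force: 58.0
```

Run:
```python
from h import *
st()
```

```text
t 12.2 p [ 0.4897 -0.3814 -0.0067] x [0.1328 0.9911 0.    ] y [ 0.9911 -0.1328  0.0009] z [ 0.0009 -0.0001 -1.    ] f [ 0.0258 -0.1747  1.7509] gw 0.26795200339235403 gf 57.99352169036865 q [ 0.117   0.5171  0.6313  1.7631 -0.36    0.9783  0.7568]
```

Run:
```python
from h import *
plan([(.4897,-.3814,.1133,-7.63),(.6173,-.1838,.1133,8.9),(.6173,-.1838,.0948,8.9)])
```

```text
[ 0.      0.0001 -0.12  ] turn [ 0.05  0.   -0.  ]
[0.2128 0.1002 0.    ] turn [  0.     0.   -16.53]
[0.     0.     0.0185] turn [0. 0. 0.]
```

>>> {"method": "step_arm", "body": {"commands": [{"travel":[0,0,-0.005],"turn":[0,0,0]},{"travel":[0,0,-0.03],"turn":[0,0,0]},{"travel":[0,0,-0.07],"turn":[0,0,0]},{"travel":[0,0,-0.11],"turn":[0,0,0]},{"travel":[0,0,-0.12],"turn":[0,0,0]}]}}

```text
time: 12.7
position: [0.4908, -0.3832, 0.1171]
tool_rot: [2.36, 2.064, 0.003]
ft_force: [1.1, -1.1, -5.3]
grip_width: 0.273
grip_force: 58.0
```

>>> {"method": "step_arm", "body": {"commands": [{"travel":[0.04,0.02,0],"turn":[0,0,-3.3]},{"travel":[0.085,0.04,0],"turn":[0,0,-6.6]},{"travel":[0.13,0.06,0],"turn":[0,0,-10]},{"travel":[0.172,0.08,0],"turn":[0,0,-13.3]},{"travel":[0.213,0.1,0],"turn":[0,0,-16.5]}]}}

```text
time: 13.2
position: [0.6161, -0.1809, 0.1108]
tool_rot: [-2.037, -2.387, 0.002]
ft_force: [0.8, -0.5, -5.1]
grip_width: 0.272
grip_force: 58.0
```

>>> {"method": "step_arm", "body": {"commands": [{"travel":[0,0,0],"turn":[0,0,0]},{"travel":[0,0,0.01],"turn":[0,0,0]},{"travel":[0,0,0.0185],"turn":[0,0,0]},{"travel":[0,0,0.0185],"turn":[0,0,0]}]}}

```text
time: 13.6
position: [0.6137, -0.1846, 0.0914]
tool_rot: [-2.043, -2.38, 0.005]
ft_force: [0.4, 0.4, -4.7]
grip_width: 0.271
grip_force: 58.0
```

Run:
```python
from h import *
st()
s=ctrl.get_state(); p=s["position"]
out=[]
for n,u0,v0 in(("scene",205,175),("top",265,150)):
    im=ctrl.get_image(n)[:,:,::-1]; cv2.imwrite(f"pics/raw_{n}_3.png",im)
    out.append(cv2.resize(im[v0:v0+85,u0:u0+66],None,fx=6,fy=6,interpolation=cv2.INTER_CUBIC))
cv2.imwrite("pics/c8.png",np.hstack(out))
```

```text
t 13.6 p [ 0.6137 -0.1846  0.0914] x [-0.1514  0.9885  0.0014] y [ 0.9885  0.1514 -0.0054] z [-0.0055  0.0006 -1.    ] f [ 0.3825  0.3549 -4.6659] gw 0.27095055864516365 gf 57.98928201198578 q [-0.1826  0.4237  0.5522  1.6304 -0.236   1.1605  0.578 ]
```

View pics/c8.png

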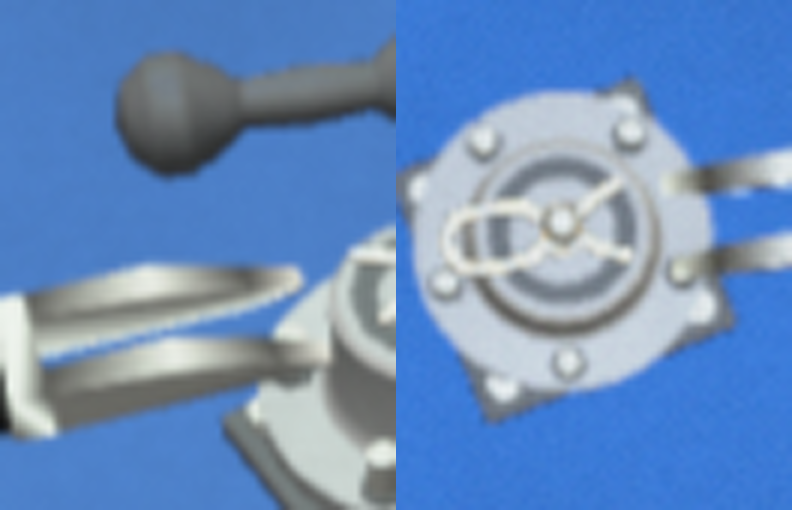

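```bash
cat >> h.py <<'E'
def tri(a,b):
    A=[];B=[]
    for n,uv in(("scene",a),("top",b)):
        m=ctrl.camera_model(n)
        for i,(f,c) in enumerate((("fx","cx"),("fy","cy"))):
            k=(uv[i]-m[c])/m[f]; A.append(m["R"][i]-k*m["R"][2]); B.append(k*m["t"][2]-m["t"][i])
    x,r,_,_=np.linalg.lstsq(np.array(A),np.array(B),rcond=None); return x,r
E
python3 - <<'E'
from h import *
f1=tri((255,220.8),(310.3,180.5)); f2=tri((259.2,233.7),(312,194.7)); print(f1,f2)
a1=w((310.3,180.5),.103);a2=w((312,194.7),.103);b1=w((255,220.8),.103,"scene");b2=w((259.2,233.7),.103,"scene")
print(a1,a2,b1,b2,(a1+a2)/2,(b1+b2)/2)
print("axle",w((292.7,186.7),.14)); d=a2-a1; 
p=ctrl.get_state()["position"]; st()
ax=np.array([.586,.0158]); u=np.array([-.1514,.9885]); v=np.array([.9885,.1514])
for q in((f1[0]+f2[0])/2,(a1+a2)/2,(b1+b2)/2,p): print("axle rel: along",(ax-q[:2])@u,"lat",(ax-q[:2])@v)
E
```

```text
(array([ 0.605 , -0.034 ,  0.1346]), array([0.])) (array([ 0.5748, -0.0331,  0.0625]), array([0.0001]))
[ 0.6089 -0.0333  0.103 ] [ 0.5704 -0.0387  0.103 ] [ 0.5736 -0.0333  0.103 ] [ 0.6133 -0.0292  0.103 ] [ 0.5896 -0.036   0.103 ] [ 0.5935 -0.0312  0.103 ]
axle [0.587  0.0139 0.14  ]
t 13.7 p [ 0.6153 -0.1848  0.0934] x [-0.1516  0.9884  0.0005] y [ 0.9884  0.1516 -0.002 ] z [-0.002   0.0002 -1.    ] f [ 0.1154  0.1644 -4.7029] gw 0.2675210171748583 gf 57.98939108848572 q [-0.1827  0.4222  0.5524  1.6279 -0.2362  1.1609  0.5778]
axle rel: along 0.04933419159294941 lat 0.003597384558946557
axle rel: along 0.05178038215963211 lat 0.0042597677805962155
axle rel: along 0.04762010814335641 lat -0.00025617367946334285
axle rel: along 0.20268322970209457 lat 0.0014453934637403715
```

>>> {"method": "step_arm", "body": {"commands": [{"travel":[0,0.003,-0.0025],"turn":[0,0,0]},{"travel":[0,0.003,-0.0025],"turn":[0,0,0]},{"travel":[0,0.003,-0.0025],"turn":[0,0,0]}]}}

```text
time: 14.0
position: [0.62, -0.1831, 0.0975]
tool_rot: [2.043, 2.386, 0.001]
ft_force: [-0.3, 0.2, -5.0]
grip_width: 0.271
grip_force: 58.0
```

>>> {"method": "step_arm", "body": {"commands": [{"travel":[0.005,0,0],"turn":[0,0,0]},{"travel":[0.01,0,0],"turn":[0,0,0]},{"travel":[0.014,0,0],"turn":[0,0,0]},{"travel":[0.018,0,0],"turn":[0,0,0]}]}}

```text
time: 14.4
position: [0.6167, -0.1642, 0.0969]
tool_rot: [-2.042, -2.387, -0.0]
ft_force: [-0.4, 0.1, -4.9]
grip_width: 0.272
grip_force: 58.0
```

>>> {"method": "step_arm", "body": {"commands": [{"travel":[0.004,0,0],"turn":[0,0,0]},{"travel":[0.008,0,0],"turn":[0,0,0]},{"travel":[0.011,0,0],"turn":[0,0,0]},{"travel":[0.014,0,0],"turn":[0,0,0]}]}}

```text
time: 14.8
position: [0.6146, -0.1512, 0.0969]
tool_rot: [-2.043, -2.387, 0.0]
ft_force: [0.7, -1.4, -4.8]
grip_width: 0.265
grip_force: 58.0
```

Run:
```python
from h import *
st()
for n,u0,v0 in(("scene",240,190),("top",270,165)):
    im=ctrl.get_image(n)[:,:,::-1]; cv2.imwrite(f"pics/raw_{n}_4.png",im)
    o=cv2.imread(f"pics/raw_{n}_3.png"); d=np.abs(im.astype(int)-o).max(2)
    g=cv2.cvtColor(im,cv2.COLOR_BGR2GRAY)
    print(n,u0,v0)
    for v in range(v0,v0+44): print(v,''.join(("@" if g[v,u]>200 else "+" if g[v,u]>150 else "-") if d[v,u]>25 else ("o" if g[v,u]>205 else ".") for u in range(u0,u0+62)))
```

```text
t 14.8 p [ 0.6146 -0.1512  0.0969] x [-0.1542  0.988   0.0001] y [ 0.988   0.1542 -0.0001] z [-0.0001  0.     -1.    ] f [ 0.6785 -1.4043 -4.805 ] gw 0.2649430523274857 gf 57.98920691013336 q [-0.2349  0.3955  0.545   1.6517 -0.22    1.1562  0.5199]
scene 240 190
190 ..............................................................
191 ..............................................................
192 ..............................................................
193 ..............................................................
194 ..............................................................
195 ..............................................................
196 ..............................................................
197 ..............................................................
198 ..............................................................
199 ..............................................................
200 ..............................................................
201 ..............................................................
202 ............................
[... 4371 characters left out ...]
..............................
199 ......................................o...oo.oo...............
200 ......................................o.oooooooo..............
201 .......oo...........................oo.oo.oooooo..............
202 ......o.oo..........................oooo.oooooo...............
203 .....oooooo.......................oooo.ooo....................
204 ......o..oo.......................oooooo......................
205 .....o.ooooooo..................ooooooooo.....................
206 .......ooooooooo.............ooooooooooo......................
207 .......ooooooooooooo......ooooooooooooo.......................
208 .........oooooooooooo......ooooooooooo........................
```

>>> {"method": "step_arm", "body": {"commands": [{"travel":[0.003,0,0],"turn":[0,0,0]},{"travel":[0.006,0,0],"turn":[0,0,0]},{"travel":[0.009,0,0],"turn":[0,0,0]},{"travel":[0.012,0,0],"turn":[0,0,0]}]}}

```text
time: 15.3
position: [0.6127, -0.1393, 0.0968]
tool_rot: [-2.043, -2.386, 0.0]
ft_force: [0.7, -0.5, -5.3]
grip_width: 0.272
grip_force: 58.0
```

>>> {"method": "step_arm", "body": {"commands": [{"travel":[0.003,0,0],"turn":[0,0,0]},{"travel":[0.006,0,0],"turn":[0,0,0]},{"travel":[0.009,0,0],"turn":[0,0,0]},{"travel":[0.012,0,0],"turn":[0,0,0]}]}}

```text
time: 15.7
position: [0.6108, -0.1276, 0.0969]
tool_rot: [-2.043, -2.387, 0.0]
ft_force: [-0.0, -0.8, -6.5]
grip_width: 0.272
grip_force: 58.0
```

Run:
```python
from h import *
st()
```

```text
t 15.7 p [ 0.6108 -0.1276  0.0969] x [-0.1542  0.988  -0.    ] y [ 0.988   0.1542 -0.0002] z [-0.0002 -0.0001 -1.    ] f [-0.0455 -0.799  -6.4916] gw 0.27225892545834735 gf 57.9889440536499 q [-0.2721  0.3755  0.5392  1.6748 -0.2078  1.1489  0.4768]
```

>>> {"method": "step_arm", "body": {"commands": [{"travel":[0.003,0,0],"turn":[0,0,0]},{"travel":[0.006,0,0],"turn":[0,0,0]},{"travel":[0.009,0,0],"turn":[0,0,0]},{"travel":[0.012,0,0],"turn":[0,0,0]},{"travel":[0.015,0,0],"turn":[0,0,0]}]}}

```text
time: 16.2
position: [0.6083, -0.1157, 0.0966]
tool_rot: [2.043, 2.383, -0.005]
ft_force: [1.0, -8.5, -9.5]
grip_width: 0.273
grip_force: 58.0
```

>>> {"method": "step_arm", "body": {"commands": [{"travel":[0.003,0,0],"turn":[0,0,0]},{"travel":[0.006,0,0],"turn":[0,0,0]},{"travel":[0.009,0,0],"turn":[0,0,0]},{"travel":[0.012,0,0],"turn":[0,0,0]},{"travel":[0.015,0,0],"turn":[0,0,0]}]}}

```text
time: 16.7
position: [0.6062, -0.1012, 0.097]
tool_rot: [2.043, 2.382, -0.004]
ft_force: [0.9, -8.3, -10.2]
grip_width: 0.271
grip_force: 58.0
```

Run:
```python
from h import *
st()
```

```text
t 16.7 p [ 0.6062 -0.1012  0.097 ] x [-0.1523  0.9883 -0.0041] y [ 0.9883  0.1523 -0.0001] z [ 0.0005 -0.0041 -1.    ] f [  0.926   -8.3473 -10.2105] gw 0.2711677694869015 gf 57.99326956272125 q [-0.3168  0.353   0.5328  1.7002 -0.1902  1.1397  0.4216]
```

>>> {"method": "step_arm", "body": {"commands": [{"travel":[0.003,0,0],"turn":[0,0,0]},{"travel":[0.006,0,0],"turn":[0,0,0]},{"travel":[0.009,0,0],"turn":[0,0,0]},{"travel":[0.012,0,0],"turn":[0,0,0]},{"travel":[0.015,0,0],"turn":[0,0,0]}]}}

```text
time: 17.2
position: [0.6033, -0.0835, 0.0965]
tool_rot: [-2.043, -2.385, 0.002]
ft_force: [0.1, -1.4, -7.6]
grip_width: 0.27
grip_force: 58.0
```

>>> {"method": "step_arm", "body": {"commands": [{"travel":[0.003,0,0],"turn":[0,0,0]},{"travel":[0.006,0,0],"turn":[0,0,0]},{"travel":[0.009,0,0],"turn":[0,0,0]},{"travel":[0.012,0,0],"turn":[0,0,0]},{"travel":[0.015,0,0],"turn":[0,0,0]}]}}

```text
time: 17.7
position: [0.6019, -0.0676, 0.0972]
tool_rot: [-2.042, -2.387, -0.001]
ft_force: [0.0, -2.1, -6.3]
grip_width: 0.267
grip_force: 58.0
```

Run:
```python
from h import *
st()
for n,u0,v0 in(("scene",240,190),("top",265,168)):
    im=ctrl.get_image(n)[:,:,::-1]; cv2.imwrite(f"pics/raw_{n}_5.png",im)
    g=cv2.cvtColor(im,cv2.COLOR_BGR2GRAY); print(n,u0,v0)
    for v in range(v0,v0+(46 if n=="scene" else 30)): print(v,''.join(" .:-=+*#%@"[g[v,u]*10//256] for u in range(u0,u0+68)))
```

```text
t 17.7 p [ 0.6019 -0.0676  0.0972] x [-0.1545  0.988   0.0008] y [0.988  0.1545 0.0005] z [ 0.0004  0.0009 -1.    ] f [ 0.0056 -2.0844 -6.2958] gw 0.2667772706073666 gf 57.99449980258942 q [-0.3629  0.3323  0.5199  1.7216 -0.1808  1.135   0.3652]
scene 240 190Traceback (most recent call last):
  File "<stdin>", line 6, in <module>
  File "<stdin>", line 6, in <genexpr>
OverflowError: Python integer 256 out of bounds for uint8
```

>>> {"method": "step_arm", "body": {"commands": [{"travel":[0.003,0,0],"turn":[0,0,0]},{"travel":[0.006,0,0],"turn":[0,0,0]},{"travel":[0.009,0,0],"turn":[0,0,0]},{"travel":[0.012,0,0],"turn":[0,0,0]},{"travel":[0.012,0,0],"turn":[0,0,0]}]}}

```text
time: 18.25
position: [0.5997, -0.0554, 0.0969]
tool_rot: [-2.041, -2.387, -0.001]
ft_force: [-0.6, 0.4, -7.1]
grip_width: 0.272
grip_force: 58.0
```

```bash
cat >> h.py <<'E'
def asc(n,u0,v0,ww,hh,tag):
    im=ctrl.get_image(n)[:,:,::-1]; cv2.imwrite(f"pics/raw_{n}_{tag}.png",im)
    g=cv2.cvtColor(im,cv2.COLOR_BGR2GRAY).astype(int); print(n,u0,v0)
    for v in range(v0,v0+hh): print(v,''.join(" .:-=+*#%@"[g[v,u]*10//256] for u in range(u0,u0+ww)))
E
python3 - <<'E'
from h import *
st(); asc("scene",240,190,68,46,6); asc("top",265,166,60,34,6)
E
```

```text
t 18.25 p [ 0.5997 -0.0554  0.0969] x [-0.1551  0.9879  0.0013] y [ 0.9879  0.1551 -0.0002] z [-0.0004  0.0012 -1.    ] f [-0.6488  0.3929 -7.1484] gw 0.27164010083229717 gf 57.99438536167145 q [-0.3806  0.3253  0.515   1.7297 -0.176   1.1329  0.3427]
scene 240 190
190            ..    .-:-==---------------------:::-====================
191          .:-:.....-:------:::::------------::::-====================
192    .....::==-:..::-::::::::::::::::::::::::::.:-====================
193 ..::------+=-::::::.::::::--::::::::::::::::.:-=====================
194 :---==------::::::::::----==--:::::::::::::.:-======================
195 --------:::::..:::::--========--::::.:.....::-======================
196 ----:::::.......::::-===========---::::..:::-=======================
197 ::::.............:::-==============--::::---========================
198 .............::..:::-----=============--============================
199 ........:::----::.:::::::-==========================================
200 .....:::--------:::::::::-==========================================
201 ....::::-----::--:::::::::-
[... 4045 characters left out ...]
#++*#+==+#####%*+*+*######+=----=======+++++++++++
190 ==+####%%##++*#*+=+###%%%%***#%%%##*+-----=======+++++++++++
191 ==+####%%%#++*#*+++##%%%%%%%%%%%%#**=-----=======+++++++++++
192 ==+#####%@%###%%###%%%%%######**%%#+-:---=======++++++++++++
193 ==+#####%%%%%%%%%%%%%%%#***+++==*#%+-:---=======++++++++++++
194 ===####***###%%%%%%%####***+++====*=:----=======++++++++++++
195 ===**++==+++***#%%%%%%###**+++=+=--::----=======++++++++++++
196 ++++=--===++**##%%%%%%###*+++==+=--::----=======++++++++++++
197 **+=----==++**##%%%%#*****+=======-::----======+++++++++++++
198 #*+==---==******#%##*+============-::---=======+++++++++++++
199 #*+======+****+==+*##**++=====+++*=::---=======+++++++++++++
```

>>> {"method": "step_arm", "body": {"commands": [{"travel":[-0.006,0,0],"turn":[0,0,0]},{"travel":[-0.014,0,0],"turn":[0,0,0]},{"travel":[-0.022,0,0],"turn":[0,0,0]},{"travel":[-0.03,0,0],"turn":[0,0,0]},{"travel":[-0.038,0,0],"turn":[0,0,0]}]}}

```text
time: 18.85
position: [0.6059, -0.0954, 0.0972]
tool_rot: [2.044, 2.385, 0.0]
ft_force: [0.3, 0.3, -4.7]
grip_width: 0.269
grip_force: 58.0
```

>>> {"method": "step_arm", "body": {"commands": [{"travel":[-0.01,0,0],"turn":[0,0,0]},{"travel":[-0.022,0,0],"turn":[0,0,0]},{"travel":[-0.036,0,0],"turn":[0,0,0]},{"travel":[-0.05,0,0],"turn":[0,0,0]},{"travel":[-0.065,0,0],"turn":[0,0,0]}]}}

```text
time: 19.35
position: [0.6158, -0.1597, 0.0969]
tool_rot: [-2.043, -2.386, -0.0]
ft_force: [-0.3, -0.3, -5.5]
grip_width: 0.269
grip_force: 58.0
```

>>> {"method": "step_arm", "body": {"commands": [{"travel":[-0.02,0,0],"turn":[0,0,0]},{"travel":[-0.04,0,0],"turn":[0,0,0]},{"travel":[-0.06,0,0],"turn":[0,0,0]}]}}

```text
time: 19.65
position: [0.6251, -0.2193, 0.0968]
tool_rot: [-2.043, -2.386, 0.0]
ft_force: [-0.5, -0.3, -4.8]
grip_width: 0.27
grip_force: 58.0
```

Run:
```python
from h import *
st(); asc("scene",248,195,60,40,7); asc("top",265,172,50,28,7)
plan([(.4897,-.3814,.0969,-7.63),(.4897,-.3814,-.0057,-7.63)])
```

```text
t 19.65 p [ 0.6251 -0.2193  0.0968] x [-0.154   0.9881  0.0001] y [ 0.9881  0.154  -0.0001] z [-0.0001  0.0001 -1.    ] f [-0.4896 -0.3061 -4.8128] gw 0.2698678958789445 gf 57.99553155899048 q [-0.1267  0.4611  0.5578  1.5724 -0.2574  1.1823  0.6369]
scene 248 195
195 :::::::::-----========--::::::::...::=======================
196 ---------===============---:::.:::::-=======================
197 ===========================--::::---========================
198 ==============================--============================
199 ============================================================
200 ============================================================
201 ============================================================
202 ============================================================
203 ============================================================
204 ============================================================
205 ==============================================+++++=========
206 ========================================+++++*#%##**++======
207 ====================================+++*####%%@@@%%
[... 2706 characters left out ...]
#####
189 ==+####%%##++*#*==+#####%*+***#%%#%#*+=+##*+######
190 ==+####%%##++*#*+=+###%%%%***#%%%%##*==+##*+*#####
191 ==+####%%%#++*#*+++*%%%%%%%%%%%%%%%#+==*##*+######
192 ==+####%%@%##%%%####%%%%##%%%%##%%%%*++*##*+##*###
193 ==+##%##%%%@%@@@%%%%%%%##########%%@%#*##*++***%%#
194 ===########%###%%#**+*###########*##%%###*+**+#%%%
195 ===*####%###+=+*#*++++*####%#%##**++*####++**+#%%%
196 ===+#*#%%%*#*=+*##*+==+**######*++==+*##*++##+*##*
197 ===+#*#%%%***+=+*##*+===++**++++==++*##*++*##*++++
198 ====***##*+*#*==+*##*+++=========++*##*+=+##%##**#
199 ====***+++*###+-=+*###*++==+==+++**##*+=+*#%%%%%%%
[-0.1361 -0.1565  0.0008] turn [-0.01  0.21 16.19]
[0.     0.     0.1026] turn [0. 0. 0.]
```

>>> {"method": "step_arm", "body": {"commands": [{"travel":[-0.03,-0.035,0],"turn":[0,0,3.2]},{"travel":[-0.06,-0.07,0],"turn":[0,0,6.5]},{"travel":[-0.09,-0.105,0],"turn":[0,0,10]},{"travel":[-0.116,-0.135,0],"turn":[0,0,13.5]},{"travel":[-0.136,-0.1565,0],"turn":[0,0,16.2]}]}}

```text
time: 20.25
position: [0.4884, -0.379, 0.0972]
tool_rot: [-2.364, -2.069, 0.001]
ft_force: [0.2, -0.6, -5.3]
grip_width: 0.269
grip_force: 58.0
```

>>> {"method": "step_arm", "body": {"commands": [{"travel":[0,0,0.03],"turn":[0,0,0]},{"travel":[0,0,0.065],"turn":[0,0,0]},{"travel":[0,0,0.088],"turn":[0,0,0]},{"travel":[0,0,0.096],"turn":[0,0,0]},{"travel":[0,0,0.098],"turn":[0,0,0]}]}}

```text
time: 20.75
position: [0.4909, -0.3757, -0.0019]
tool_rot: [-2.357, -2.074, 0.001]
ft_force: [-0.5, 0.4, -4.2]
grip_width: 0.273
grip_force: 58.0
```

>>> {"method": "step_arm", "body": {"commands": [{"travel":[0,0,0.002],"turn":[0,0,0]},{"travel":[0,0,0.004],"turn":[0,0,0]},{"travel":[0,0,0.004],"turn":[0,0,0]}]}}

```text
time: 21.05
position: [0.492, -0.3763, -0.0042]
tool_rot: [2.358, 2.074, 0.001]
ft_force: [0.5, -0.8, -6.0]
grip_width: 0.273
grip_force: 58.0
```

Run:
```python
from h import *
st()
```

```text
t 21.05 p [ 0.492  -0.3763 -0.0042] x [ 0.1273  0.9919 -0.0002] y [ 0.9919 -0.1273  0.0014] z [ 0.0014 -0.0004 -1.    ] f [ 0.519  -0.7651 -6.0301] gw 0.2731638428093988 gf 57.99488961696625 q [ 0.1061  0.5108  0.6326  1.7657 -0.3561  0.9804  0.7512]
```

>>> {"method": "step_arm", "body": {"commands": [{"travel":[0,0,0.001],"turn":[0,0,0]},{"travel":[0,0,0.0025],"turn":[0,0,0]},{"travel":[0,0,0.0025],"turn":[0,0,0]}]}}

```text
time: 21.35
position: [0.4919, -0.3763, -0.0067]
tool_rot: [2.358, 2.074, 0.001]
ft_force: [-0.1, 0.1, 0.9]
grip_width: 0.267
grip_force: 58.0
```

>>> {"method": "step_arm", "body": {"commands": [{"travel":[0,0,0],"turn":[0,0,0]},{"travel":[0,0,0],"turn":[0,0,0]},{"travel":[0,0,-0.01],"turn":[0,0,0]},{"travel":[0,0,-0.05],"turn":[0,0,0]},{"travel":[0,0,-0.1],"turn":[0,0,0]}], "gripper": 0.6}}

```text
time: 21.85
position: [0.4899, -0.375, 0.0921]
tool_rot: [-2.356, -2.072, 0.003]
ft_force: [1.5, -0.8, -0.2]
grip_width: 0.579
grip_force: 0.0
```

Run:
```python
from h import *
st(); 
print(tri((302,210.5),(273,188.7)))
# near/far leg at loop, widest: top rows; axle nose
print("nose",tri((278.7,209.5),(292.2,186.6)))
print("orig loop end",tri((240+(772-396)/6-.5,190+160/6),(273.3,190.5)))
print("tips now top @.12:",w((299,179.5),.12),w((301,192.8),.12))
for z in(.12,.125,.13,.135): print(z,w((273,188.7),z),w((302,210.5),z,"scene"))
```

```text
t 21.85 p [ 0.4899 -0.375   0.0921] x [0.1277 0.9918 0.0015] y [ 0.9918 -0.1277 -0.0043] z [-0.0041  0.002  -1.    ] f [ 1.4762 -0.7929 -0.2293] gw 0.5791780471907895 gf 0.0 q [ 0.0577  0.3967  0.6868  1.6973 -0.2706  1.1495  0.6912]
(array([0.5823, 0.0677, 0.1257]), array([0.]))
nose (array([0.5872, 0.0163, 0.142 ]), array([0.]))
orig loop end (array([0.5797, 0.0685, 0.1042]), array([0.]))
tips now top @.12: [ 0.6089 -0.0025  0.12  ] [ 0.5733 -0.0087  0.12  ]
0.12 [0.5826 0.0665 0.12  ] [0.5767 0.0705 0.12  ]
0.125 [0.5821 0.0663 0.125 ] [0.5817 0.0694 0.125 ]
0.13 [0.5816 0.0661 0.13  ] [0.5867 0.0682 0.13  ]
0.135 [0.5811 0.0659 0.135 ] [0.5918 0.067  0.135 ]
```

Run:
```python
from h import *
plan([(.53,-.17,.175,0),(.5824,.0538,.16,6.5)],(.4917,-.3763,.0935,-7.3))
```

```text
[ 0.2095  0.0118 -0.0815] turn [ 0.   0.  -7.3]
[0.2238 0.0524 0.015 ] turn [ 0.   0.  -6.5]
```

>>> {"method": "step_arm", "body": {"commands": [{"travel":[0.03,0,-0.04],"turn":[0,0,-1]},{"travel":[0.075,0.003,-0.06],"turn":[0,0,-3]},{"travel":[0.12,0.006,-0.075],"turn":[0,0,-5]},{"travel":[0.165,0.009,-0.08],"turn":[0,0,-6]},{"travel":[0.21,0.012,-0.0815],"turn":[0,0,-7.3]}]}}

```text
time: 22.35
position: [0.5309, -0.168, 0.1762]
tool_rot: [2.22, 2.22, 0.004]
ft_force: [0.5, -0.1, -1.0]
grip_width: 0.601
grip_force: 0.0
```

>>> {"method": "step_arm", "body": {"commands": [{"travel":[0.047,0.011,0],"turn":[0,0,-1.3]},{"travel":[0.094,0.022,0],"turn":[0,0,-2.6]},{"travel":[0.14,0.033,0],"turn":[0,0,-4]},{"travel":[0.185,0.044,0.005],"turn":[0,0,-5.3]},{"travel":[0.224,0.0525,0.015],"turn":[0,0,-6.5]}]}}

```text
time: 22.85
position: [0.5838, 0.0576, 0.1607]
tool_rot: [2.089, 2.345, 0.005]
ft_force: [0.5, 0.4, 0.6]
grip_width: 0.604
grip_force: 0.0
```

>>> {"method": "step_arm", "body": {"commands": [{"travel":[0,0,0],"turn":[0,0,0]},{"travel":[0,0,0],"turn":[0,0,0]}]}}

```text
time: 23.05
position: [0.5825, 0.0556, 0.1591]
tool_rot: [-2.09, -2.346, 0.001]
ft_force: [-0.1, -1.0, 0.9]
grip_width: 0.602
grip_force: 0.0
```

Run:
```python
from h import *
st(); plan([(.5824,.0538,.107,6.5)])
```

```text
t 23.05 p [0.5825 0.0556 0.1591] x [-0.115   0.9934 -0.0003] y [ 0.9934  0.115  -0.0004] z [-0.0004 -0.0004 -1.    ] f [-0.0683 -0.9777  0.9086] gw 0.6024997967319442 gf 0.0 q [-0.5209  0.2233  0.4387  1.7028 -0.0994  1.2379  0.0562]
[-0.0018 -0.0003  0.0521] turn [-0.02  0.02  0.11]
```

>>> {"method": "step_arm", "body": {"commands": [{"travel":[-0.002,0,0.02],"turn":[0,0,0]},{"travel":[-0.002,0,0.038],"turn":[0,0,0]},{"travel":[-0.002,0,0.048],"turn":[0,0,0]},{"travel":[-0.002,0,0.053],"turn":[0,0,0]},{"travel":[-0.002,0,0.053],"turn":[0,0,0]}]}}

```text
time: 23.55
position: [0.5827, 0.0518, 0.1059]
tool_rot: [-2.094, -2.342, 0.001]
ft_force: [0.5, -0.3, 0.6]
grip_width: 0.597
grip_force: 0.0
```

>>> {"method": "step_arm", "body": {"commands": [{"travel":[0,0,0],"turn":[0,0,0]},{"travel":[0,0,0],"turn":[0,0,0]},{"travel":[0,0,0],"turn":[0,0,0]},{"travel":[0,0,0],"turn":[0,0,0]},{"travel":[0,0,0],"turn":[0,0,0]}], "gripper": 0, "force": 45}}

```text
time: 24.05
position: [0.5834, 0.0529, 0.1064]
tool_rot: [2.092, 2.343, 0.002]
ft_force: [0.9, 0.5, 0.6]
grip_width: 0.347
grip_force: 44.9
```

Run:
```python
from h import *
st()
```

```text
t 24.05 p [0.5834 0.0529 0.1064] x [-0.1131  0.9936  0.0004] y [0.9936 0.1131 0.0011] z [ 0.0011  0.0005 -1.    ] f [0.9326 0.4978 0.5965] gw 0.3471995813778244 gf 44.93894367478788 q [-0.5076  0.2701  0.4338  1.761  -0.1244  1.1363  0.078 ]
```

>>> {"method": "step_arm", "body": {"commands": [{"travel":[0,0,-0.003],"turn":[0,0,0]},{"travel":[0,0,-0.006],"turn":[0,0,0]},{"travel":[0,0,-0.01],"turn":[0,0,0]},{"travel":[0,0,-0.014],"turn":[0,0,0]},{"travel":[0,0,-0.018],"turn":[0,0,0]}]}}

```text
time: 24.55
position: [0.5827, 0.0524, 0.1249]
tool_rot: [-2.093, -2.342, 0.0]
ft_force: [-0.4, 0.7, -0.1]
grip_width: 0.349
grip_force: 45.0
```

>>> {"method": "step_arm", "body": {"commands": [{"travel":[0,0,-0.005],"turn":[0,0,0]},{"travel":[0,0,-0.01],"turn":[0,0,0]},{"travel":[0,0,-0.016],"turn":[0,0,0]},{"travel":[0,0,-0.023],"turn":[0,0,0]},{"travel":[0,0,-0.03],"turn":[0,0,0]}]}}

```text
time: 25.05
position: [0.5828, 0.0528, 0.1547]
tool_rot: [-2.092, -2.343, -0.001]
ft_force: [0.6, -0.5, -0.9]
grip_width: 0.347
grip_force: 45.0
```

Run:
```python
from h import *
st(); asc("scene",250,185,60,45,8)
```

```text
t 25.05 p [0.5828 0.0528 0.1547] x [-0.1129  0.9936  0.0005] y [0.9936 0.1129 0.    ] z [-0.      0.0005 -1.    ] f [ 0.6417 -0.4803 -0.8997] gw 0.3468970587601332 gf 45.013711983338 q [-0.5165  0.2267  0.4401  1.7084 -0.1023  1.2291  0.0612]
scene 250 185
185 =================================:.:---:.:::-+=-:::-+=-:::::
186 =================================-.:---:.::::---:::-+=-:::::
187 ================================--:.::--:.::::--::::--::....
188 =====================-------=-----:...:-:.:::::::::.........
189 ==================----------------:::..:....::..............
190 =============---------------------::::-=:...................
191 ========---------::::--------------=+*##-..............  .  
192 -----------::::::::::::::::-::::-=*#%%%#=..........         
193 ----::::::::::::--:::::::::-----=#%%%#*+:.  .               
194 ::::::::::::--=====--::::-=+*#*+#%%*++=-:                   
195 :::::::-----=*######*+=--*##%%%%%%*=====:    ..             
196 -------=====+#%%%%%%%%###%%%###%%*+=====:   ....            
197 =============**#####%%%%%%#+==++*+++====:  .:::.           
[... 1381 characters left out ...]
=+###+==++*#%%%#======#%%%##*+==+###+==+++========
220 ==========+*##*+==+*#%%%%%+=---+%%%%%##++=++##*+*###*+======
221 ========+**###+==+*#%%%%%%*=--=*%%%%%%#*+==+###*%%%%#+======
222 =======+*###%*+==+##%%%%%%#++++%%##%%%#*+==+####%%%%%+======
223 ======+#%%###*+==+#%%%%#*#######**#%%%##+==+*##**###*=======
224 ====+*#%%%###*+==+#%%%%%#+*###*++*#%%###+==+*##*+=+==+======
225 ===+*#%%%####*+==+*#%%%%#*++++++*##%%##*+==+###*===--+++====
226 ==+*#%%%%#####+==+*#%%%%%#******##%%###+===+###*===--+*+====
227 ==*#%%%%%#####*+==+##%%%%%######%%%%%#*+==+*##*+===--+#*+===
228 =+#%%%%%%#*####+==++##%%%%%%%%%%%%%%#*+===+###*+=====+##*+==
229 +#%%%%%%%%+*###*+==++*##%%%%%%%%####*+===+*##*+======+#%#*+=
```

Run:
```python
from h import *
print("cap of bottle",w((200,119),.17),"body",w((210,133),.03), "jar",w((257,120),.11))
plan([(.575,.2,.17,36),(.572,.381,.13,72),(.572,.381,.06,78)],(.5828,.0528,.1555,6.5))
```

```text
cap of bottle [0.7556 0.2595 0.17  ] body [0.7483 0.2556 0.03  ] jar [0.7701 0.1152 0.11  ]
[ 0.1471  0.0089 -0.0145] turn [  0.    0.  -29.5]
[0.1482 0.104  0.04  ] turn [  0.   0. -36.]
[0.   0.   0.07] turn [ 0.  0. -6.]
```

>>> {"method": "step_arm", "body": {"commands": [{"travel":[0.02,0,-0.01],"turn":[0,0,-5]},{"travel":[0.055,0.002,-0.0145],"turn":[0,0,-11]},{"travel":[0.09,0.005,-0.0145],"turn":[0,0,-17]},{"travel":[0.12,0.007,-0.0145],"turn":[0,0,-23]},{"travel":[0.147,0.009,-0.0145],"turn":[0,0,-29.5]}]}}

```text
time: 25.6
position: [0.5748, 0.2019, 0.1687]
tool_rot: [-1.419, -2.802, -0.001]
ft_force: [-0.3, 0.3, -0.5]
grip_width: 0.351
grip_force: 45.0
```

>>> {"method": "step_arm", "body": {"commands": [{"travel":[0.03,0.02,0],"turn":[0,0,-7]},{"travel":[0.06,0.04,0],"turn":[0,0,-14]},{"travel":[0.09,0.063,0.01],"turn":[0,0,-21]},{"travel":[0.12,0.085,0.025],"turn":[0,0,-28.5]},{"travel":[0.148,0.104,0.04],"turn":[0,0,-36]}]}}

```text
time: 26.1
position: [0.5723, 0.3828, 0.1284]
tool_rot: [0.483, 3.104, 0.002]
ft_force: [-0.0, -0.2, -0.7]
grip_width: 0.348
grip_force: 45.0
```

>>> {"method": "step_arm", "body": {"commands": [{"travel":[0,0,0],"turn":[0,0,-3]},{"travel":[0,0,0.02],"turn":[0,0,-6]},{"travel":[0,0,0.04],"turn":[0,0,-6]},{"travel":[0,0,0.06],"turn":[0,0,-6]},{"travel":[0,0,0.07],"turn":[0,0,-6]}]}}

```text
time: 26.6
position: [0.5713, 0.38, 0.0564]
tool_rot: [-0.329, -3.122, 0.003]
ft_force: [-1.1, 0.3, -0.8]
grip_width: 0.35
grip_force: 45.0
```

Run:
```python
from h import *
st(); asc("scene",385,195,85,75,9); asc("top",130,145,75,75,9)
```

```text
t 26.6 p [0.5713 0.38   0.0564] x [-0.9781  0.2083  0.0024] y [ 0.2083  0.9781 -0.0022] z [-0.0028 -0.0016 -1.    ] f [-1.1254  0.3006 -0.8155] gw 0.3496809621193511 gf 45.01265502534807 q [-0.7096  0.5025  0.1128  1.5234 -0.0605  1.1223  0.7767]
scene 385 195
195 ===============-:.::-=============-:..........::-=====-..:::.    ..............:=====
196 ================----==============--.    ...:---======:...:..   .-:::::::::::::-=====
197 ===================================-.     .:-=========:.....   .:===-----------======
198 ===================================-.     .:=========-.. ...  .:-====================
199 ===================================-.     .-=========:. ...   .-=====================
200 ===================================-.    .:=+++=====-.. ...  .:======================
201 ===================================:.    :+####*+===:.....  .:-======================
202 ==================================-.    .-*%%%%%#*+=:.....  .-=======================
203 ==================================-.    .-+++**#%%*=:..... .:========================
204 =========================
[... 11222 characters left out ...]
=====----::-=========+++*#@@%@@@%++==--=====================
212 +++++++++++========-----::-=============+++#%%%*=++========================
213 +++++++++++++=======-----:-=================+++============================
214 +++++++++++++========----::-===============================================
215 ++++++++++++++========----::===============================================
216 ++++++++++++++========----::-==============================================
217 +++++++++++++++========----:-==============================================
218 +++++++++++++++========----::-=============================================
219 +++++++++++++++=========----::-============================================
```

>>> {"method": "step_arm", "body": {"commands": [{"travel":[0,0,0.012],"turn":[0,0,0]},{"travel":[0,0,0.024],"turn":[0,0,0]},{"travel":[0,0,0.034],"turn":[0,0,0]},{"travel":[0,0,0.042],"turn":[0,0,0]}]}}

```text
time: 27.1
position: [0.572, 0.3805, 0.0154]
tool_rot: [-0.329, -3.123, 0.0]
ft_force: [-0.0, -0.4, -1.0]
grip_width: 0.344
grip_force: 45.0
```

>>> {"method": "step_arm", "body": {"commands": [{"travel":[0,0,0.004],"turn":[0,0,0]},{"travel":[0,0,0.007],"turn":[0,0,0]},{"travel":[0,0,0.01],"turn":[0,0,0]}]}}

```text
time: 27.4
position: [0.5726, 0.3809, 0.0066]
tool_rot: [0.329, 3.124, 0.001]
ft_force: [0.5, 0.3, -0.6]
grip_width: 0.35
grip_force: 45.0
```

>>> {"method": "step_arm", "body": {"commands": [{"travel":[0,0,0.003],"turn":[0,0,0]},{"travel":[0,0,0.006],"turn":[0,0,0]},{"travel":[0,0,0.009],"turn":[0,0,0]}]}}

```text
time: 27.7
position: [0.5725, 0.3808, -0.0024]
tool_rot: [0.329, 3.124, 0.001]
ft_force: [0.3, -0.3, -0.9]
grip_width: 0.344
grip_force: 45.0
```

>>> {"method": "step_arm", "body": {"commands": [{"travel":[0,0,0],"turn":[0,0,0]},{"travel":[0,0,0],"turn":[0,0,0]},{"travel":[0,0,0],"turn":[0,0,0]}], "gripper": 0.55}}

```text
time: 28.0
position: [0.5727, 0.3808, -0.002]
tool_rot: [0.329, 3.124, 0.001]
ft_force: [0.0, -0.6, 0.2]
grip_width: 0.515
grip_force: 0.0
```

>>> {"method": "step_arm", "body": {"commands": [{"travel":[0,0,-0.02],"turn":[0,0,0]},{"travel":[0,0,-0.05],"turn":[0,0,0]},{"travel":[0,0,-0.1],"turn":[0,0,0]},{"travel":[0,0,-0.12],"turn":[0,0,0]}]}}

```text
time: 28.4
position: [0.5747, 0.3821, 0.1234]
tool_rot: [0.329, 3.119, 0.009]
ft_force: [1.9, -0.3, 0.4]
grip_width: 0.551
grip_force: 0.0
```

Run:
```python
from h import *
st(); im=ctrl.get_image("scene")[:,:,::-1]; cv2.imwrite("pics/raw_scene_10.png",im)
g=cv2.cvtColor(im,cv2.COLOR_BGR2GRAY).astype(int); o=cv2.cvtColor(cv2.imread("pics/scene0.png"),cv2.COLOR_BGR2GRAY).astype(int); u0=400
for v in range(200,262): print(v,''.join("#" if abs(g[v,u]-o[v,u])>20 else "@" if g[v,u]>215 else "." for u in range(u0,u0+65)))
# cap check in top and scene now
t=ctrl.get_image("top")[:,:,::-1]; cv2.imwrite("pics/raw_top_10.png",t)
tg=cv2.cvtColor(t,cv2.COLOR_BGR2GRAY)
for n,gg,(a,b,c,d) in(("top",tg,(180,225,60,50)),("scene",g.astype(np.uint8),(325,165,65,45))):
    m=(gg[b:b+d,a:a+c]>150).astype(np.uint8); k,l,s,ce=cv2.connectedComponentsWithStats(m); i=1+s[1:,4].argmax(); print(n,s[i],ce[i]+[a,b])
```

```text
t 28.4 p [0.5747 0.3821 0.1234] x [-0.978   0.2085 -0.005 ] y [0.2085 0.978  0.0061] z [ 0.0061  0.0049 -1.    ] f [ 1.9261 -0.3032  0.4456] gw 0.5514865351337961 gf 0.0 q [-0.713   0.4469  0.1185  1.4624 -0.0548  1.2276  0.7728]
200 .................................................................
201 .................................................................
202 .................................................................
203 .................................................................
204 .................................................................
205 .................................................................
206 .............@@@@................................................
207 ....@......@@@@@@@..............@@@@@............................
208 ................................@@@@@............................
209 .....@..........................................@................
210 .....@..........................................@................
211 .....@...........................................@...............
212 .....@....................
[... 2868 characters left out ...]
.........................................
254 .................................................................
255 .................................................................
256 .................................................................
257 .................................................................
258 .................................................................
259 .................................................................
260 .................................................................
261 .................................................................
top [  11    5   36   37 1028] [208.0467 248.2461]
scene [ 13   7  38  33 755] [356.7483 188.894 ]
```

Run:
```python
from h import *
from scipy.optimize import least_squares
a=np.linspace(0,6.283,181)
def bb(c,n):
    P=[px((c[0]+r*np.cos(t),c[1]+r*np.sin(t),z),n) for r,z in((.0505,0),(.0505,.01),(.028,.054)) for t in a[::4]]; P=np.array(P); return np.r_[P.min(0),P.max(0)]
print(bb((.417,.251),"top"),bb((.417,.251),"scene"))
t=np.array([191,230,227,267.])-.5; s=np.array([338,172,376,205.])-.5
for n,o in(("top",t),("scene",s)): print(n,least_squares(lambda c:bb(c,n)-o,[.417,.251]).x)
print(least_squares(lambda c:np.r_[bb(c,"top")-t,bb(c,"scene")-s],[.417,.251]).x)
st(); plan([(.417,.251,.1,78)],(.5733,.3810,.1177,78))
```

```text
[191.5799 230.8329 226.9548 265.9566] [335.5046 171.8152 373.8035 206.8413]
top [0.4181 0.2533]Traceback (most recent call last):
  File "<stdin>", line 8, in <module>
    return func(*args, **kwargs)
    result = trf(vector_fun.fun, vector_fun.jac, x0, f0, J0, lb, ub, ftol, xtol,
                 gtol, max_nfev, x_scale, loss_function, tr_solver,
                 tr_options.copy(), verbose, callback=callback_wrapped)
    return trf_no_bounds(
        fun, jac, x0, f0, J0, ftol, xtol, gtol, max_nfev, x_scale,
        loss_function, tr_solver, tr_options, verbose, callback=callback)
    J = jac(x)
    self._update_jac()
    ~~~~~~~~~~~~~~~~^^
    self.J = self.jac_wrapped(xp_copy(self.x), f0=self.f)
             ~~~~~~~~~~~~~~~~^^^^^^^^^^^^^^^^^^^^^^^^^^^^
    J, dct = approx_derivative(
             ~~~~~~~~~~~~~~~~~^
        self.fun,
        ^^^^^^^^^
    ...<2 lines>...
        **self.finite_diff_options,
        ^^^^^^^^^^^^^^^^^^^^^^^^^^^
    )
    ^
    J, _nfev = _dense_difference(fun_wrapped, x0, f0, h,
               ~~~~~~~~~~~~~~~~~^^^^^^^^^^^^^^^^^^^^^^^^
                             use_one_sided, method,
                             ^^^^^^^^^^^^^^^^^^^^^^
                             mf)
                             ^^^
    df = [f_eval - f0 for f_eval in f_evals]
                                    ^^^^^^^
    f = np.atleast_1d(self.fun(x, *self.args, **self.kwargs))
                      ~~~~~~~~^^^^^^^^^^^^^^^^^^^^^^^^^^^^^^
    return np.atleast_1d(self.fun(x))
                         ~~~~~~~~^^^
    return self.f(x, *self.args, **self.kwargs)
           ~~~~~~^^^^^^^^^^^^^^^^^^^^^^^^^^^^^^
  File "<stdin>", line 8, in <lambda>
  File "<stdin>", line 5, in bb
  File "h.py", line 9, in px
    m=ctrl.camera_model(n); c=m["R"]@np.array(X)+m["t"]; return np.array([m["fx"]*c[0]/c[2]+m["cx"],m["fy"]*c[1]/c[2]+m["cy"]])
ValueError: time passes only in moves, steps and waits
```

```bash
sed -i 's/ctrl.camera_model(n)/CM(n)/; s/^def w(/import functools\nCM=functools.lru_cache(ctrl.camera_model)\ndef w(/' h.py; sed -i 's/ctrl.camera_model(n)/CM(n)/g' h.py
python3 - <<'E'
from h import *
st(); plan([(.417,.2545,.1,78),(.417,.2545,.0075,78)],(.5733,.3810,.1177,78))
E
```

```text
t 28.5 p [0.5751 0.3824 0.1232] x [-0.978   0.2085 -0.0059] y [0.2085 0.978  0.0072] z [ 0.0072  0.0058 -1.    ] f [-0.09    0.3769  0.1245] gw 0.5493141916468475 gf 0.0 q [-0.7129  0.4469  0.1184  1.4628 -0.0549  1.2258  0.7729]
[ 0.1266 -0.1562  0.0177] turn [0. 0. 0.]
[0.     0.     0.0925] turn [0. 0. 0.]
```

>>> {"method": "step_arm", "body": {"commands": [{"travel":[0.028,-0.034,0],"turn":[0,0,0]},{"travel":[0.056,-0.068,0],"turn":[0,0,0]},{"travel":[0.084,-0.103,0],"turn":[0,0,0]},{"travel":[0.11,-0.136,0],"turn":[0,0,0]},{"travel":[0.127,-0.156,0.01],"turn":[0,0,0]}], "gripper": 0.98}}

```text
time: 29.0
position: [0.4137, 0.2527, 0.1073]
tool_rot: [-0.33, -3.124, -0.0]
ft_force: [1.6, 0.7, 0.8]
grip_width: 0.91
grip_force: 0.0
```

>>> {"method": "step_arm", "body": {"commands": [{"travel":[0,0,0.005],"turn":[0,0,0]},{"travel":[0,0,0.005],"turn":[0,0,0]},{"travel":[0,0,0.005],"turn":[0,0,0]}]}}

```text
time: 29.3
position: [0.4164, 0.2553, 0.1025]
tool_rot: [0.329, 3.124, 0.001]
ft_force: [-0.7, 0.8, -0.5]
grip_width: 0.977
grip_force: 0.0
```

Run:
```python
from h import *
st(); plan([(.417,.2545,.0075,78)])
```

```text
t 29.3 p [0.4164 0.2553 0.1025] x [-0.9781  0.2081 -0.0002] y [0.2081 0.9781 0.0006] z [ 0.0003  0.0006 -1.    ] f [-0.6594  0.8062 -0.4705] gw 0.9768596120216008 gf 0.0 q [-0.7169  0.063   0.1167  1.9823 -0.0086  1.0962  0.7647]
[-0.0008 -0.0007  0.095 ] turn [ 0.03  0.01 -0.01]
```

>>> {"method": "step_arm", "body": {"commands": [{"travel":[-0.001,-0.001,0.03],"turn":[0,0,0]},{"travel":[-0.001,-0.001,0.06],"turn":[0,0,0]},{"travel":[-0.001,-0.001,0.082],"turn":[0,0,0]},{"travel":[-0.001,-0.001,0.092],"turn":[0,0,0]},{"travel":[-0.001,-0.001,0.095],"turn":[0,0,0]}]}}

```text
time: 29.8
position: [0.4165, 0.2536, 0.0066]
tool_rot: [-0.329, -3.123, 0.001]
ft_force: [0.3, 1.0, -0.9]
grip_width: 0.977
grip_force: 0.0
```

>>> {"method": "step_arm", "body": {"commands": [{"travel":[0,0,0],"turn":[0,0,0]},{"travel":[0,0,0],"turn":[0,0,0]},{"travel":[0,0,0],"turn":[0,0,0]},{"travel":[0,0,0],"turn":[0,0,0]},{"travel":[0,0,0],"turn":[0,0,0]}], "gripper": 0, "force": 30}}

```text
time: 30.3
position: [0.4169, 0.2539, 0.0083]
tool_rot: [0.329, 3.123, 0.002]
ft_force: [-0.2, -0.6, 2.8]
grip_width: 0.641
grip_force: 30.0
```

Run:
```python
from h import *
st()
t=ctrl.get_image("top"); g=cv2.cvtColor(t,cv2.COLOR_RGB2GRAY)
for v in range(224,272,2): print(v,''.join(" .:-=+*#%@"[int(x)*10//256] for x in g[v,180:240]))
```

```text
t 30.3 p [0.4169 0.2539 0.0083] x [-0.978   0.2085 -0.0006] y [0.2085 0.978  0.0016] z [ 0.001   0.0014 -1.    ] f [-0.2008 -0.5986  2.8187] gw 0.6413642106219909 gf 29.998323445997812 q [-0.7098  0.1849  0.1172  2.0646 -0.0284  0.8919  0.784 ]
224 ====---=====================================================
226 ==---:::--==================================================
228 ---==---:::-================================================
230 =======--::::-===========++++++++===========================
232 ===++++==-::..:-====+*%@@@@@@@@@@@%%*+======================
234 ==++++++===:....:-+%@@@@@@@@@@@@@@@@@@%#+===================
236 ==+++++++===::...:-=++*%@@@@@@@@@@@@@@@@@#+=================
238 +==+++++++===--:....:---:-+*####%@@@@@@@@@%*================
240 ++=+++++++=-==-:.....::---:-=-::::------=++=================
242 +++==+++++++-++-:....:::::=-:.:::::::::-=++++++*+======-====
244 ****++++++++=--==:......::-=-:::::::::::--===+++==+++++===-=
246 **##*++++++++=--==-:....:::--::.::::::...-=+====+++++%#+==-=
248 ***+++++++++++=-:==-:-:..::--::.:::::. .:===+++++=++++++==-=
250 ++++++=++++++++=-:-=--:.::::-::.:::::. .-==++++++++++++#*--=
252 ++++++++**++****+-::---:..:--:::::::. .:==+++++++++++++++-==
254 ++++++++=++*****#*=:::--:::--:.:::::. .-=+=+++++++++++++-===
256 =++=======+**#####*=:::::::-:::::::...:==++=++++++++++++====
258 ++==========*######*+-:::::::::::::. .-==++=+++=+++++++-====
260 ++=============++****+-:::::::::::.. :==+===+=+=+++++++--===
262 +=++===+============+++=:::::::::::.:-========++++++++======
264 =+++=++============---===-::::::::-======+====+=++++#*======
266 ++=+++=+===========--------:::::::-=====+*+=====**++========
268 =+++++===============-----::::::-==================++=======
270 =+=++=++=============------:::--============================
```

Run:
```python
from h import *
plan([(.417,.254,.185,78),(.49,.15,.185,78),(.5872,.0157,.185,78)],(.417,.254,.0075,78))
```

```text
[ 0.      0.     -0.1775] turn [0. 0. 0.]
[-0.093  -0.0865  0.    ] turn [0. 0. 0.]
[-0.123  -0.1112  0.    ] turn [0. 0. 0.]
```

>>> {"method": "step_arm", "body": {"commands": [{"travel":[0,0,-0.01],"turn":[0,0,0]},{"travel":[0,0,-0.05],"turn":[0,0,0]},{"travel":[0,0,-0.095],"turn":[0,0,0]},{"travel":[0,0,-0.14],"turn":[0,0,0]},{"travel":[0,0,-0.178],"turn":[0,0,0]}]}}

```text
time: 30.85
position: [0.4165, 0.2532, 0.1885]
tool_rot: [0.329, 3.123, 0.002]
ft_force: [0.6, -0.4, -1.9]
grip_width: 0.641
grip_force: 30.0
```

>>> {"method": "step_arm", "body": {"commands": [{"travel":[-0.02,-0.018,0],"turn":[0,0,0]},{"travel":[-0.045,-0.04,0],"turn":[0,0,0]},{"travel":[-0.075,-0.068,0],"turn":[0,0,0]},{"travel":[-0.105,-0.096,0],"turn":[0,0,0]},{"travel":[-0.135,-0.124,0],"turn":[0,0,0]}]}}

```text
time: 31.35
position: [0.523, 0.1025, 0.186]
tool_rot: [-0.328, -3.124, -0.001]
ft_force: [0.2, -0.3, -1.1]
grip_width: 0.643
grip_force: 30.0
```

>>> {"method": "step_arm", "body": {"commands": [{"travel":[-0.03,-0.026,0],"turn":[0,0,0]},{"travel":[-0.055,-0.05,0],"turn":[0,0,0]},{"travel":[-0.072,-0.066,0],"turn":[0,0,0]},{"travel":[-0.081,-0.074,0],"turn":[0,0,0]},{"travel":[-0.081,-0.074,0],"turn":[0,0,0]}]}}

```text
time: 31.85
position: [0.5866, 0.0132, 0.1854]
tool_rot: [-0.333, -3.123, 0.001]
ft_force: [-0.4, 0.7, -1.6]
grip_width: 0.642
grip_force: 30.0
```

Run:
```python
from h import *
st()
p=ctrl.get_state()["position"]
for n in("scene","top"):
    im=ctrl.get_image(n)[:,:,::-1]; cv2.imwrite(f"pics/raw_{n}_11.png",im)
a=np.linspace(0,2*np.pi,90)
for n in("scene","top"):
    P=np.array([px((p[0]+.0505*np.cos(t),p[1]+.0505*np.sin(t),p[2]-.0083+z),n) for z in(0,.01) for t in a]); print(n,"flange bbox pred",P.min(0),P.max(0))
g=cv2.cvtColor(cv2.imread("pics/raw_scene_11.png"),cv2.COLOR_BGR2GRAY)
for v in range(165,230): print(v,''.join(" .:-=+*#%@"[int(x)*10//256] for x in g[v,245:310]))
g=cv2.cvtColor(cv2.imread("pics/raw_top_11.png"),cv2.COLOR_BGR2GRAY)
for v in range(160,225): print(v,''.join(" .:-=+*#%@"[int(x)*10//256] for x in g[v,260:325]))
```

```text
t 31.85 p [0.5866 0.0132 0.1854] x [-0.9775  0.2109  0.0005] y [ 0.2109  0.9775 -0.0005] z [-0.0006 -0.0004 -1.    ] f [-0.436   0.6794 -1.554 ] gw 0.6423479216812499 gf 29.998954639650037 q [-0.4056  0.2055  0.3887  1.6638 -0.0803  1.2886  1.3564]
scene flange bbox pred [251.6284 177.7695] [301.1311 214.4162]
top flange bbox pred [273.1519 165.2312] [312.8026 204.9767]
165 ...........:*%%%%%%%%%######*****##########%%%%#*-::::::::::::-+*
166 ...........:=++++++++++++++++++****######%%%%%%%+-:::::::::::::+*
167 ............--:-----------------================-:.............-+
168 ............::.:::---------====++====----------::..............--
169 ...............:--=======+*#%%%@@%%%#*+=====---::..............:-
170 ...............:-:====+*#%@@@@@@@@@@@@%#*+====--:..............:-
171 ...............:-:===+#@@@@@@@@@@@@@@@@@%#+===--:..............:=
172 ------:::......:-:==+#@@@@@@@@@@@@@@@@@@@@#+==--:..............-=
173 =======--..   .:::=+#@@@@@@@@@@@@@@@@@@@@@@#+=--:.....:::::::::-=
174 =========:.   ...:=#@@@@@@@@@@@@@@@@@@@@@@@@*=-:..   .-==------==
175 =========-.   ...:+%@@@
[... 7672 characters left out ...]

215 =======-:---======+++++++++++********+++++++++++=====--==========
216 =======-----======++++++++++++*****+++++++++++++=====--==========
217 =======-::---======+++++++++++*****++++++++++++++===---==========
218 =======-:---======++++++++++++********++++++++++====---==========
219 =======-:---=======+++++++++++******++++++++++++====---==========
220 =======-:----=====+=+++++++++*******++++++++++++=====--==========
221 =======-:----=====++++++++++++*******+++++++++++=====--==========
222 =======-:---=======++++++++++*******++++++++++++=====--==========
223 =======-----=======+++++++++*+******++*+++++++++=====--==========
224 =======-----======++++++++++++******++++++++++++====---==========
```

Run:
```python
from h import *
st(); plan([(.5868,.016,.12,78)])
```

```text
t 31.95 p [0.5858 0.0162 0.1853] x [-0.9783  0.2072  0.0016] y [0.2072 0.9783 0.0011] z [-0.0013  0.0014 -1.    ] f [ 0.1911  0.5617 -2.2283] gw 0.6489431647126468 gf 29.999203740098892 q [-0.4077  0.2043  0.3861  1.6652 -0.0811  1.2889  1.3559]
[-0.0011 -0.      0.0653] turn [ 0.06 -0.09  0.04]
```

>>> {"method": "step_arm", "body": {"commands": [{"travel":[-0.001,0,0.015],"turn":[0,0,0]},{"travel":[-0.001,0,0.03],"turn":[0,0,0]},{"travel":[-0.001,0,0.045],"turn":[0,0,0]},{"travel":[-0.001,0,0.06],"turn":[0,0,0]},{"travel":[-0.001,0,0.07],"turn":[0,0,0]}]}}

```text
time: 32.45
position: [0.5862, 0.0147, 0.1131]
tool_rot: [-0.328, -3.121, 0.0]
ft_force: [-0.1, -0.1, -1.1]
grip_width: 0.644
grip_force: 30.0
```

>>> {"method": "step_arm", "body": {"commands": [{"travel":[0,0,0.002],"turn":[0,0,0]},{"travel":[0,0,0.004],"turn":[0,0,0]},{"travel":[0,0,0.004],"turn":[0,0,0]}]}}

```text
time: 32.75
position: [0.5878, 0.0145, 0.1117]
tool_rot: [0.329, 3.124, 0.001]
ft_force: [0.4, -0.4, -1.5]
grip_width: 0.644
grip_force: 30.0
```

>>> {"method": "step_arm", "body": {"commands": [{"travel":[0,0,0.002],"turn":[0,0,0]},{"travel":[0,0,0.003],"turn":[0,0,0]},{"travel":[0,0,0.003],"turn":[0,0,0]}]}}

```text
time: 33.05
position: [0.5875, 0.0146, 0.1086]
tool_rot: [0.329, 3.124, 0.001]
ft_force: [0.3, 0.1, -1.4]
grip_width: 0.645
grip_force: 30.0
```

Run:
```python
from h import *
st(); print(ctrl.get_state()["torque"])
```

```text
t 33.05 p [0.5875 0.0146 0.1086] x [-0.9781  0.2083  0.    ] y [0.2083 0.9781 0.0004] z [ 0.0001  0.0004 -1.    ] f [ 0.3389  0.0958 -1.3547] gw 0.6447562094499056 gf 29.999114887941687 q [-0.3957  0.2687  0.3804  1.7514 -0.1091  1.142   1.3787]
[ 0.005  -0.0007  0.0068]
```

>>> {"method": "step_arm", "body": {"commands": [{"travel":[0.001,0.001,0.001],"turn":[0,0,0]},{"travel":[0.001,0.001,0.002],"turn":[0,0,0]},{"travel":[0.001,0.001,0.003],"turn":[0,0,0]}]}}

```text
time: 33.35
position: [0.5867, 0.0158, 0.1054]
tool_rot: [-0.329, -3.124, -0.001]
ft_force: [0.2, 0.2, -1.6]
grip_width: 0.645
grip_force: 30.0
```

>>> {"method": "step_arm", "body": {"commands": [{"travel":[0,0,0.001],"turn":[0,0,0]},{"travel":[0,0,0.002],"turn":[0,0,0]},{"travel":[0,0,0.002],"turn":[0,0,0]}]}}

```text
time: 33.65
position: [0.5866, 0.0157, 0.1032]
tool_rot: [-0.329, -3.124, -0.0]
ft_force: [-0.3, 0.2, -1.3]
grip_width: 0.646
grip_force: 30.0
```

Run:
```python
from h import *
st(); print(ctrl.get_state()["torque"])
```

```text
t 33.65 p [0.5866 0.0157 0.1032] x [-0.978   0.2084  0.0005] y [0.2084 0.978  0.0002] z [-0.0005  0.0003 -1.    ] f [-0.2816  0.1878 -1.2591] gw 0.6464273740346731 gf 29.999063168816065 q [-0.3966  0.2724  0.3791  1.7584 -0.1105  1.1321  1.3777]
[0.0378 0.0223 0.0029]
```

>>> {"method": "step_arm", "body": {"commands": [{"travel":[0,0,0.001],"turn":[0,0,0]},{"travel":[0,0,0.001],"turn":[0,0,0]}]}}

```text
time: 33.85
position: [0.5868, 0.0157, 0.1025]
tool_rot: [-0.329, -3.124, -0.001]
ft_force: [0.6, 0.2, -1.7]
grip_width: 0.647
grip_force: 30.0
```

>>> {"method": "step_arm", "body": {"commands": [{"travel":[0,0,0.001],"turn":[0,0,0]},{"travel":[0,0,0.001],"turn":[0,0,0]}]}}

```text
time: 34.05
position: [0.5868, 0.0156, 0.1023]
tool_rot: [0.329, 3.124, 0.001]
ft_force: [-2.9, 0.2, 4.3]
grip_width: 0.644
grip_force: 30.0
```

>>> {"method": "step_arm", "body": {"commands": [{"travel":[0,0,0.001],"turn":[0,0,0]},{"travel":[0,0,0.001],"turn":[0,0,0]}]}}

```text
time: 34.25
position: [0.5868, 0.0157, 0.1023]
tool_rot: [0.329, 3.124, 0.002]
ft_force: [-4.6, -1.4, 10.8]
grip_width: 0.644
grip_force: 30.0
```

>>> {"method": "step_arm", "body": {"commands": [{"travel":[0,0,0],"turn":[0,0,0]},{"travel":[0,0,-0.001],"turn":[0,0,0]},{"travel":[0,0,-0.002],"turn":[0,0,0]},{"travel":[0,0,-0.002],"turn":[0,0,0]},{"travel":[0,0,-0.002],"turn":[0,0,0]}], "gripper": 0.98}}

```text
time: 34.75
position: [0.5867, 0.0157, 0.1023]
tool_rot: [-0.329, -3.124, -0.0]
ft_force: [0.4, -0.8, -0.5]
grip_width: 0.956
grip_force: 0.0
```

>>> {"method": "step_arm", "body": {"commands": [{"travel":[0,0,-0.02],"turn":[0,0,0]},{"travel":[0,0,-0.05],"turn":[0,0,0]},{"travel":[0,0,-0.09],"turn":[0,0,0]},{"travel":[0,0,-0.13],"turn":[0,0,0]}]}}

```text
time: 35.15
position: [0.5862, 0.0156, 0.2333]
tool_rot: [-0.329, -3.123, 0.0]
ft_force: [0.5, -0.2, 0.7]
grip_width: 0.979
grip_force: 0.0
```

>>> {"method": "step_arm", "body": {"commands": [{"travel":[0.045,0,0],"turn":[0,0,0]},{"travel":[0.09,0,0],"turn":[0,0,0]},{"travel":[0.11,0,0],"turn":[0,0,0]},{"travel":[0.11,0,0],"turn":[0,0,0]}]}}

```text
time: 35.55
position: [0.4772, 0.0396, 0.2329]
tool_rot: [-0.326, -3.124, -0.003]
ft_force: [0.7, -0.3, 0.6]
grip_width: 0.981
grip_force: 0.0
```

Run:
```python
from h import *
st()
im=ctrl.get_image("scene")[:,:,::-1]; cv2.imwrite("pics/final_scene.png",im)
g=cv2.cvtColor(im,cv2.COLOR_BGR2GRAY)
for v in range(185,250): print(v,''.join(" .:-=+*#%@"[int(x)*10//256] for x in g[v,245:315]))
a=np.linspace(0,2*np.pi,90)
for r,z in((.0505,.104),(.028,.148)):
    P=np.array([px((.587+r*np.cos(t),.016+r*np.sin(t),z),"scene") for t in a]); print(r,P.min(0),P.max(0))
o=cv2.imread("pics/scene0.png").astype(int); d=(np.abs(im.astype(int)-o).max(2)>45).astype(np.uint8)
k,l,s,c=cv2.connectedComponentsWithStats(d)
print(s[1:][s[1:,4]>25])
```

```text
t 35.55 p [0.4772 0.0396 0.2329] x [-0.9785  0.2061  0.0004] y [0.2061 0.9785 0.0019] z [-0.     0.002 -1.   ] f [ 0.7215 -0.3269  0.6127] gw 0.9809454259218429 gf 0.0 q [-0.4891 -0.0684  0.3377  1.8383  0.0211  1.3676  1.2068]
185 ======================================-----===========================
186 =====================================------===========================
187 ==================================------:::===========================
188 ========================---------------:::-===========================
189 ======================-----------------:::-===========================
190 =================---------------------::::-===========================
191 ============---------::::::----------:::::-===========================
192 ---------------:::::::::::::::::::::::::.:-===========================
193 --------:::::::::::::-:::::::::::::::::.:-============================
194 :::::::::::::::::----==--::..::::::::..:-=============================
195 :::::::::::::----========--:::..:......:-=============================
196 :-----------===============---::....:::-===
[... 3956 characters left out ...]
%#+===================++***====--+###*==++====
0.0505 [254.9993 206.0839] [301.3987 239.2886]
0.028 [264.6877 198.4351] [291.2796 216.7855]
[[ 490    0   25   20  262]
 [ 481    6   20    8   75]
 [ 255   20    5   13   43]
 [ 493   21    8   13   50]
 [ 213   27   15   12   62]
 [ 226   30   25   24  256]
 [ 444   31   83   54 1583]
 [ 255   32   12   12   46]
 [ 246   38   84  104 3293]
 [ 468   45   21    5   70]
 [ 257   60    6   10   50]
 [ 242   66   11    8   63]
 [ 233  105    9    7   30]
 [ 254  107   21    5   61]
 [ 252  114    9   28  126]
 [ 337  172   39   34  979]
 [ 227  190   77   51 1435]
 [ 117  230   13   18   67]
 [ 125  230   11   22   83]
 [  88  235    6   12   40]]
```

```bash
python3 -c "
from bench import ctrl
print(ctrl.close_job())"
```

```text
the job is handed in; nothing more can be done
None
```

The job is handed in at about 36 s of the 67 s allowed: the clip was wedged up and is now in the tin, the wedge is back down flat on the table, and the final picture shows the dust cap fully home and level on the hub. The tin is upright, the bystanders in view did not move, and I have not seen the verdict. The first grasp closed above the wedge handle because the TCP height reads about 25 mm lower than the real height, so I measured that by touching the fingertips to the table and allowed for it.

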